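# Load and clamp the bottles on the orbital shaker and set its timer

## Robot

A 6-joint arm with a two-finger parallel gripper is mounted at the origin on the work surface. World frame = base frame: x ahead of the robot, y to its left, z up, the work surface at z = 0. Lengths are in m, angles in rad, forces in N, time in s.
With the tool pointing down it reaches from about 0.35 to 0.975 m from the base axis. Payload 4.9 kg.
Tool frame: the origin (TCP) lies at the very end of the fingers, on their centre line; the grasp point (between the pads) lies 19 mm behind it; z points along the fingers, y is the line along which they close (so a half turn about z gives the same grasp; the last joint's range is limited). The gripper opens to 85 mm and grips with 20 to 120 N. Pads are 22 mm wide; open, the fingers measure 114 mm over their backs; the gripper's body (76 mm by 85 mm) begins 54 mm behind the grasp point. The pads swing forward as they close: fully open they stand 13 mm farther back than shut.
Start: joints at [-1.273, 0.053, 1.613, -0, 1.476, -0.119], TCP at [0.253, -0.571, 0.231] pointing down, gripper open.
Joint ranges: [-3.01, 3.01], [-1.01, 2.22], [0.06, 2.58], [-1.02, 4.17], [0.09, 2.62], [-3.14, 3.14]. Speed limits (rad/s): [2.57, 2.57, 3.14, 3.14, 3.14, 3.14].

## Interface

Orientations are given as a rotation vector (axis times angle).
In Python, from station import * gives the robot as it stands.
- The arm moves only by the shell command python3 -m crank 'ROWS' [OPENING] [FORCE]. ROWS is JSON, a list of rows, each an object with "offset": the shift along the tool's x, y, z in m, a list of three; "twist": the turn, a rotation vector about the tool's x, y, z in degrees, a list of three. In form: [{"offset": [x, y, z], "twist": [rx, ry, rz]}, ...]. A call has 1 to 20 rows; each row is the pose to reach, as a shift and turn from the pose commanded when the call began, along the tool's axes at that moment; what a row does not reach only later rows make up. A row lasts 1/8 s, in which the tool goes at most 62.5 mm and 10.7 degrees, less where a joint would pass 70% of its speed; a pose out of reach is approached as far as the arm can. A call with a gripper value outside its range is refused whole. OPENING is the opening, from 0 (shut) to 1 (fully open), set as the call begins (- or left out, the last holds). The fingers move at their own pace and stop on an object; FORCE is the grip in N (left out, the last holds). Time passes only in rows, so rows that repeat a pose let the fingers close. It gives the time, the measured TCP pose, the force, the opening and the grip force at its end, in the units of the state.
- get_obs(): the state, without advancing time (a new reading comes with each control period).
- get_image(name): name is "side" or "top" or "wrist"; returns the picture (400x640x3 uint8, red, green, blue); there is no depth.
- get_calibration(name): a dict with "intrinsics" (3x3 intrinsics, pixels), "world_from_camera" (4x4, takes a point from camera to world coordinates); the wrist camera has in their place "tool_from_camera" (4x4, takes a point from camera to tool coordinates, whose origin is the TCP and whose axes are the flange's). Camera axes: x right, y up, looking along -z (the intrinsics and any distortion apply to the point x, -y, -z); pixel columns grow to the right and rows downward; lengths in m; the calibration is good to about 2 mm. The wrist camera is an equidistant fisheye: a pixel r from the principal point sees the ray r / f radians off the axis. A picture is of the moment at which its call begins: read the wrist's pose just before it. get_calibration takes no time and is no camera call.
- finish_job(): hands the job in; it is judged then, once.
Trained networks look in the newest picture that a camera, given by its name, has taken for a name from the list of things; names that differ only in an ending like _2 or _b are one class to them, and where a whole thing is asked for, a point or a joint stands for the part that bears it (a point fixed in the world has none). Each returns a list of dicts, best first, with "confidence" (0 to 1); they miss things now and then, are a little off and sometimes report something else, mostly with a low value. They report only what shows in the picture. A call takes as long as a camera call.
- cut_out(query, camera): "region" (400x640 bool, what is visible of it) and "rect" ([centre column, centre row, width, height] in pixels, round what is visible of it).
The state is a dict: "t": time; "q": joint angles; "dq": joint speeds; "effort": joint torques, N m; "tool_pos": TCP position; "tool_rot": TCP orientation; "contact_force": force on the tool from outside, world axes, zero at the start; "wrist_torque": the same for the moment, N m; "opening": finger opening in m; "grip_force": force on a finger pad.
Only numpy, scipy, OpenCV 4.12 (cv2) and the standard library are available. Lean on these libraries where they do the work, as an engineer would, in place of code of your own. Each camera call takes 0.05 s, during which the arm holds its last target. There are 200 camera calls.

## Task

Get the orbital shaker ready for its run. Stand every full bottle upright on the shaker's platform, in a row between the rear rail and the clamp bar, and put the empty bottles, if there are any, into the grey wash-up tub; the bottles look alike, so tell full from empty by their weight. When all of them are sorted, slide the clamp bar up until it stops and holds them snug against the rear rail, and turn the timer knob until the number 7 stands in the middle of its little window, without knocking over the beaker or shoving the tube rack aside.

Things in the scene. Friction and masses are not known exactly. Their poses are not given: they have to be found in the camera images.
- bottle_1: a closed, squat, wide-mouthed white bottle, 66 mm in diameter, 92 mm tall; body 62 mm tall, then a short neck and a screw cap 46 mm in diameter from 67 to 92 mm height, to be gripped from above. All bottles look alike: a full one weighs about 360 g, an empty one about 60 g, and which is which can only be felt by lifting. Origin at the centre of its underside, z up its axis. May be absent
- bottle_2: a closed, squat, wide-mouthed white bottle, 66 mm in diameter, 92 mm tall; body 62 mm tall, then a short neck and a screw cap 46 mm in diameter from 67 to 92 mm height, to be gripped from above. All bottles look alike: a full one weighs about 360 g, an empty one about 60 g, and which is which can only be felt by lifting. Origin at the centre of its underside, z up its axis. May be absent
- bottle_3: a closed, squat, wide-mouthed white bottle, 66 mm in diameter, 92 mm tall; body 62 mm tall, then a short neck and a screw cap 46 mm in diameter from 67 to 92 mm height, to be gripped from above. All bottles look alike: a full one weighs about 360 g, an empty one about 60 g, and which is which can only be felt by lifting. Origin at the centre of its underside, z up its axis. May be absent
- bottle_4: a closed, squat, wide-mouthed white bottle, 66 mm in diameter, 92 mm tall; body 62 mm tall, then a short neck and a screw cap 46 mm in diameter from 67 to 92 mm height, to be gripped from above. All bottles look alike: a full one weighs about 360 g, an empty one about 60 g, and which is which can only be felt by lifting. Origin at the centre of its underside, z up its axis. May be absent
- bottle_5: a closed, squat, wide-mouthed white bottle, 66 mm in diameter, 92 mm tall; body 62 mm tall, then a short neck and a screw cap 46 mm in diameter from 67 to 92 mm height, to be gripped from above. All bottles look alike: a full one weighs about 360 g, an empty one about 60 g, and which is which can only be felt by lifting. Origin at the centre of its underside, z up its axis. May be absent
- shaker: orbital shaker, cream housing 382 mm deep (its x), 320 mm wide (its y), fixed to the bench; origin on its underside, midway across, 197 mm behind its front face, x points from the control panel (the robot's side) to the rear rail, y to its left, z up. Panel top at height 66 mm; platform behind it with its top at height 80 mm
- platform: the shaker's aluminium platform, 240 mm (x) by 310 mm (y), fixed; origin on its top surface (height 80 mm), midway across, 135 mm behind its front edge; axes as the shaker's. Bottles stand here in a row along y: room for three at y = -85, 0 and 85 mm. Two guide rods, 12 mm thick, run along x at y = -137 and 137 mm, their tops 18 mm above the platform
- rail_face (a point): middle of the front face of the fixed rear rail, 60 mm behind the platform's origin in x and 20 mm above the platform; axes as the shaker's. The rail is 262 mm long and its top is 47 mm above the platform. A bottle touching it has its axis 33 mm in front of the face
- clamp_face (a point): middle of the rear face of the sliding clamp bar, 20 mm above the platform; axes as the shaker's. The bar is 250 mm long, 16 mm thick, its top 32 mm above the platform. A bottle touching it has its axis 33 mm behind the face
- clamp_handle (a point): grip point of the clamp bar's black handle, a block 22 x 22 mm, 42 mm tall (top 12 mm above this point), fixed to the bar 58 mm in front of its rear face; grip it from above across y, or push it
- clamp (a joint): slide of the clamp bar in m: 0 fully open (face 120 mm from the rear rail), up to 0.09; grows as the bar moves in +x of the shaker towards the rail. About 3 N of friction holds it wherever it is left. It starts almost shut (0.035 to 0.055), too narrow to load, and has to be drawn back first; against the 66 mm bottles it stops at about 0.054, where the push also drags the bottles along (some 3 to 4 N each) before they meet the rail
- timer (a joint): turn of the timer dial in rad, growing clockwise seen from above, from 0 to 5.8 between stops. Ten numbers 0 to 9 go round the dial, 0.6283 rad apart; number n stands in the middle of the window at n times 0.6283 (7 at 4.398). It stays where it is left (friction about 0.04 N m)
- timer_knob (a point): on the vertical axis of the timer's black knob, at the height to grip it (100 mm above the bench, 13 mm below its top). Its grip is a bar 44 mm long, 14 mm thick and 36 mm tall; this point's x axis lies along the bar and turns with it (at timer 0 along the shaker's x; a white line marks that end)
- window (a point): middle of the small window in the panel, 60 mm to the left (+y) of the knob's axis, 42 x 32 mm with a bright frame; the number below it reads upright seen from the robot's side, its top towards +x
- tub: grey open wash-up tub, loose on the bench, 230 mm (its x) x 140 mm (its y), 70 mm tall, wall and floor 5 mm; origin at the centre of its underside
- beaker: glass beaker, 62 mm wide, 75 mm tall, among the bottles; a bystander, leave it standing
- tube_rack: blue tube rack, 200 x 90 x 55 mm, left of the shaker; a bystander, leave it alone

How it is judged:
On the way, in this order (a step that is already met when the one before it is completed fails the run):
1. the bottles are sorted: each full one stands upright and released on the platform between rail and clamp bar, each empty one is in the tub (told by the force it bears with) (((y of bottle_1 in the frame of platform between -0.112 and 0.112 m and z of bottle_1 in the frame of platform between -0.006 and 0.008 m and angle between bottle_1's own z axis and vertical below 0.1 rad and x of bottle_1 in the frame of rail_face between -0.12 and -0.02 m and linear speed of bottle_1 below 0.02 m/s and x of bottle_1 in the frame of clamp_face above 0.02 m and contact force between bottle_1 and the fingers below 0.1 N and contact force between bottle_1 and platform above 1.3 N) or (x of bottle_1 in the frame of tub between -0.11 and 0.11 m and y of bottle_1 in the frame of tub between -0.065 and 0.065 m and z of bottle_1 in the frame of tub between -0.002 and 0.06 m and linear speed of bottle_1 below 0.02 m/s and contact force between bottle_1 and tub below 1.3 N)) and ((y of bottle_2 in the frame of platform between -0.112 and 0.112 m and z of bottle_2 in the frame of platform between -0.006 and 0.008 m and angle between bottle_2's own z axis and vertical below 0.1 rad and x of bottle_2 in the frame of rail_face between -0.12 and -0.02 m and linear speed of bottle_2 below 0.02 m/s and x of bottle_2 in the frame of clamp_face above 0.02 m and contact force between bottle_2 and the fingers below 0.1 N and contact force between bottle_2 and platform above 1.3 N) or (x of bottle_2 in the frame of tub between -0.11 and 0.11 m and y of bottle_2 in the frame of tub between -0.065 and 0.065 m and z of bottle_2 in the frame of tub between -0.002 and 0.06 m and linear speed of bottle_2 below 0.02 m/s and contact force between bottle_2 and tub below 1.3 N)) and ((y of bottle_3 in the frame of platform between -0.112 and 0.112 m and z of bottle_3 in the frame of platform between -0.006 and 0.008 m and angle between bottle_3's own z axis and vertical below 0.1 rad and x of bottle_3 in the frame of rail_face between -0.12 and -0.02 m and linear speed of bottle_3 below 0.02 m/s and x of bottle_3 in the frame of clamp_face above 0.02 m and contact force between bottle_3 and the fingers below 0.1 N and contact force between bottle_3 and platform above 1.3 N) or (x of bottle_3 in the frame of tub between -0.11 and 0.11 m and y of bottle_3 in the frame of tub between -0.065 and 0.065 m and z of bottle_3 in the frame of tub between -0.002 and 0.06 m and linear speed of bottle_3 below 0.02 m/s and contact force between bottle_3 and tub below 1.3 N)) and ((y of bottle_4 in the frame of platform between -0.112 and 0.112 m and z of bottle_4 in the frame of platform between -0.006 and 0.008 m and angle between bottle_4's own z axis and vertical below 0.1 rad and x of bottle_4 in the frame of rail_face between -0.12 and -0.02 m and linear speed of bottle_4 below 0.02 m/s and x of bottle_4 in the frame of clamp_face above 0.02 m and contact force between bottle_4 and the fingers below 0.1 N and contact force between bottle_4 and platform above 1.3 N) or (x of bottle_4 in the frame of tub between -0.11 and 0.11 m and y of bottle_4 in the frame of tub between -0.065 and 0.065 m and z of bottle_4 in the frame of tub between -0.002 and 0.06 m and linear speed of bottle_4 below 0.02 m/s and contact force between bottle_4 and tub below 1.3 N)) and ((y of bottle_5 in the frame of platform between -0.112 and 0.112 m and z of bottle_5 in the frame of platform between -0.006 and 0.008 m and angle between bottle_5's own z axis and vertical below 0.1 rad and x of bottle_5 in the frame of rail_face between -0.12 and -0.02 m and linear speed of bottle_5 below 0.02 m/s and x of bottle_5 in the frame of clamp_face above 0.02 m and contact force between bottle_5 and the fingers below 0.1 N and contact force between bottle_5 and platform above 1.3 N) or (x of bottle_5 in the frame of tub between -0.11 and 0.11 m and y of bottle_5 in the frame of tub between -0.065 and 0.065 m and z of bottle_5 in the frame of tub between -0.002 and 0.06 m and linear speed of bottle_5 below 0.02 m/s and contact force between bottle_5 and tub below 1.3 N))), for 0.2 s.
2. the clamp bar has been slid up and holds every full bottle snug against the rear rail (((x of bottle_1 in the frame of rail_face between -0.038 and -0.025 m and x of bottle_1 in the frame of clamp_face between 0.025 and 0.038 m) or (x of bottle_1 in the frame of tub between -0.11 and 0.11 m and y of bottle_1 in the frame of tub between -0.065 and 0.065 m and z of bottle_1 in the frame of tub between -0.002 and 0.06 m)) and ((x of bottle_2 in the frame of rail_face between -0.038 and -0.025 m and x of bottle_2 in the frame of clamp_face between 0.025 and 0.038 m) or (x of bottle_2 in the frame of tub between -0.11 and 0.11 m and y of bottle_2 in the frame of tub between -0.065 and 0.065 m and z of bottle_2 in the frame of tub between -0.002 and 0.06 m)) and ((x of bottle_3 in the frame of rail_face between -0.038 and -0.025 m and x of bottle_3 in the frame of clamp_face between 0.025 and 0.038 m) or (x of bottle_3 in the frame of tub between -0.11 and 0.11 m and y of bottle_3 in the frame of tub between -0.065 and 0.065 m and z of bottle_3 in the frame of tub between -0.002 and 0.06 m)) and ((x of bottle_4 in the frame of rail_face between -0.038 and -0.025 m and x of bottle_4 in the frame of clamp_face between 0.025 and 0.038 m) or (x of bottle_4 in the frame of tub between -0.11 and 0.11 m and y of bottle_4 in the frame of tub between -0.065 and 0.065 m and z of bottle_4 in the frame of tub between -0.002 and 0.06 m)) and ((x of bottle_5 in the frame of rail_face between -0.038 and -0.025 m and x of bottle_5 in the frame of clamp_face between 0.025 and 0.038 m) or (x of bottle_5 in the frame of tub between -0.11 and 0.11 m and y of bottle_5 in the frame of tub between -0.065 and 0.065 m and z of bottle_5 in the frame of tub between -0.002 and 0.06 m))), for 0.2 s.
At the end, for the whole second after the job is handed in: every full bottle stands upright (within 0.1 rad) on the platform with both the rear rail and the clamp bar within 5 mm of it (its axis within 38 mm of each face); every empty bottle lies or stands inside the tub; the timer reads 7 in the middle of its window (within 0.15 rad); everything at rest (((y of bottle_1 in the frame of platform between -0.112 and 0.112 m and z of bottle_1 in the frame of platform between -0.006 and 0.008 m and angle between bottle_1's own z axis and vertical below 0.1 rad and x of bottle_1 in the frame of rail_face between -0.12 and -0.02 m and x of bottle_1 in the frame of rail_face between -0.038 and -0.025 m and x of bottle_1 in the frame of clamp_face between 0.025 and 0.038 m and linear speed of bottle_1 below 0.02 m/s and contact force between bottle_1 and platform above 1 N) or (x of bottle_1 in the frame of tub between -0.11 and 0.11 m and y of bottle_1 in the frame of tub between -0.065 and 0.065 m and z of bottle_1 in the frame of tub between -0.002 and 0.06 m and linear speed of bottle_1 below 0.02 m/s and contact force between bottle_1 and tub below 1.3 N)) and ((y of bottle_2 in the frame of platform between -0.112 and 0.112 m and z of bottle_2 in the frame of platform between -0.006 and 0.008 m and angle between bottle_2's own z axis and vertical below 0.1 rad and x of bottle_2 in the frame of rail_face between -0.12 and -0.02 m and x of bottle_2 in the frame of rail_face between -0.038 and -0.025 m and x of bottle_2 in the frame of clamp_face between 0.025 and 0.038 m and linear speed of bottle_2 below 0.02 m/s and contact force between bottle_2 and platform above 1 N) or (x of bottle_2 in the frame of tub between -0.11 and 0.11 m and y of bottle_2 in the frame of tub between -0.065 and 0.065 m and z of bottle_2 in the frame of tub between -0.002 and 0.06 m and linear speed of bottle_2 below 0.02 m/s and contact force between bottle_2 and tub below 1.3 N)) and ((y of bottle_3 in the frame of platform between -0.112 and 0.112 m and z of bottle_3 in the frame of platform between -0.006 and 0.008 m and angle between bottle_3's own z axis and vertical below 0.1 rad and x of bottle_3 in the frame of rail_face between -0.12 and -0.02 m and x of bottle_3 in the frame of rail_face between -0.038 and -0.025 m and x of bottle_3 in the frame of clamp_face between 0.025 and 0.038 m and linear speed of bottle_3 below 0.02 m/s and contact force between bottle_3 and platform above 1 N) or (x of bottle_3 in the frame of tub between -0.11 and 0.11 m and y of bottle_3 in the frame of tub between -0.065 and 0.065 m and z of bottle_3 in the frame of tub between -0.002 and 0.06 m and linear speed of bottle_3 below 0.02 m/s and contact force between bottle_3 and tub below 1.3 N)) and ((y of bottle_4 in the frame of platform between -0.112 and 0.112 m and z of bottle_4 in the frame of platform between -0.006 and 0.008 m and angle between bottle_4's own z axis and vertical below 0.1 rad and x of bottle_4 in the frame of rail_face between -0.12 and -0.02 m and x of bottle_4 in the frame of rail_face between -0.038 and -0.025 m and x of bottle_4 in the frame of clamp_face between 0.025 and 0.038 m and linear speed of bottle_4 below 0.02 m/s and contact force between bottle_4 and platform above 1 N) or (x of bottle_4 in the frame of tub between -0.11 and 0.11 m and y of bottle_4 in the frame of tub between -0.065 and 0.065 m and z of bottle_4 in the frame of tub between -0.002 and 0.06 m and linear speed of bottle_4 below 0.02 m/s and contact force between bottle_4 and tub below 1.3 N)) and ((y of bottle_5 in the frame of platform between -0.112 and 0.112 m and z of bottle_5 in the frame of platform between -0.006 and 0.008 m and angle between bottle_5's own z axis and vertical below 0.1 rad and x of bottle_5 in the frame of rail_face between -0.12 and -0.02 m and x of bottle_5 in the frame of rail_face between -0.038 and -0.025 m and x of bottle_5 in the frame of clamp_face between 0.025 and 0.038 m and linear speed of bottle_5 below 0.02 m/s and contact force between bottle_5 and platform above 1 N) or (x of bottle_5 in the frame of tub between -0.11 and 0.11 m and y of bottle_5 in the frame of tub between -0.065 and 0.065 m and z of bottle_5 in the frame of tub between -0.002 and 0.06 m and linear speed of bottle_5 below 0.02 m/s and contact force between bottle_5 and tub below 1.3 N)) and value of joint timer between 4.24824 and 4.54824 rad and velocity of joint timer between -0.05 and 0.05 rad/s); the robot touches nothing.
It fails at once if the beaker is knocked over (angle between beaker's own z axis and vertical above 0.6 rad).
It fails at once if the tube rack is pushed away by more than 60 mm (distance of tube_rack from where it was at the start of the episode above 0.06 m).
Of bottle_1, bottle_2, bottle_3, bottle_4, bottle_5 only 3 to 5 are there at a start; the rules pass over those that are not, and their reading is None.
At some moment in a run one of bottle_1, bottle_2, bottle_3, bottle_4, bottle_5 may be knocked a few centimetres aside while the robot is not near it.
It also fails if it takes over 210 s, if anything falls off the work surface, if the arm or the gripper's body presses on something with over 40 N, if the wrist force passes 120 N, or if a joint passes its speed limit or range.

## Working session

There is one attempt and no reset: what is moved stays moved. The work goes in short steps, Python scripts to look and compute and a shell command to move; the robot and the scene stay as the last step left them, time stands still between calls to the robot, and variables do not carry over. Pictures are saved under pics/ and viewed, at most 14 in all, crops included, and the job is handed in when it is done.

```bash
mkdir -p pics; cat > h.py <<'E'
from station import *
import numpy as np, cv2
from scipy.spatial.transform import Rotation as R
def cal(n):
    c=get_calibration(n); return np.array(c["intrinsics"]),np.array(c["world_from_camera"])
def pix2w(n,u,v,z):
    K,T=cal(n); d=np.linalg.inv(K)@[u,v,1]; d=T[:3,:3]@[d[0],-d[1],-d[2]]; o=T[:3,3]
    return o+d*(z-o[2])/d[2]
def w2pix(n,p):
    K,T=cal(n); q=np.linalg.inv(T)@np.r_[p,1]; q=K@[q[0],-q[1],-q[2]]; return q[:2]/q[2]
def save(n,f,crop=None,s=1):
    im=get_image(n)[:,:,::-1]
    if crop: im=im[crop[2]:crop[3],crop[0]:crop[1]]
    cv2.imwrite(f,cv2.resize(im,None,fx=s,fy=s,interpolation=cv2.INTER_CUBIC))
def tool():
    o=get_obs(); return np.array(o["tool_pos"]),R.from_rotvec(o["tool_rot"])
def to(p):  # tool offset to world point
    t,r=tool(); return r.inv().apply(np.array(p)-t)
E
python3 - <<'E'
from h import *
save("top","pics/top0.png"); save("side","pics/side0.png")
for n in("top","side"):
    K,T=cal(n);print(n,K.round(1).tolist(),T.round(3).tolist())
c=get_calibration("wrist");print({k:np.array(v).round(4).tolist() if not isinstance(v,str) else v for k,v in c.items()})
print(get_obs())
t,r=tool();print(r.as_matrix().round(3))
for q in["bottle_1","tub","beaker","shaker","clamp_handle","timer_knob","window","tube_rack"]:
    for d in cut_out(q,"top"): print(q,round(d["confidence"],2),np.round(d["rect"],1))
E
```

```text
top [[503.1, 0.0, 322.9], [0.0, 503.1, 199.6], [0.0, 0.0, 1.0]] [[-0.012, 0.987, -0.161, 0.36], [-1.0, -0.013, -0.004, 0.01], [-0.006, 0.161, 0.987, 1.465], [0.0, 0.0, 0.0, 1.0]]
side [[373.5, 0.0, 316.1], [0.0, 373.5, 198.3], [0.0, 0.0, 1.0]] [[-0.931, 0.207, -0.302, 0.313], [-0.365, -0.478, 0.799, 0.753], [0.021, 0.854, 0.52, 0.603], [0.0, 0.0, 0.0, 1.0]]
{'intrinsics': [[309.7069, 0.0, 317.4876], [0.0, 309.7069, 198.7772], [0.0, 0.0, 1.0]], 'tool_from_camera': [[-0.0001, 0.9582, 0.2862, 0.0717], [1.0, -0.0001, 0.0005, 0.0011], [0.0005, 0.2862, -0.9582, -0.1418], [0.0, 0.0, 0.0, 1.0]]}
{'t': 0.1, 'q': array([-1.27300768e+00,  5.33107032e-02,  1.61417156e+00, -2.74268172e-05,
        1.47600718e+00, -1.19026386e-01]), 'dq': array([-0.00037173, -0.00099833, -0.00237283,  0.00063956,  0.00016873,
        0.00062633]), 'effort': array([-9.67037249e-05, -3.94907248e+01, -3.71361494e+01, -1.06938487e-04,
        3.92335976e-03, -1.08985665e-05]), 'tool_pos': array([ 0.25284039, -0.57094745,  0.23016477]), 'tool_rot': array([-3.07176693e+00, -6.49615882e-01,  3.08482585e-04]), 'contact_force': array([-0.44185808,  0.34570159, -0.23844707]), 'wrist_torque': array([ 0.01120225, -0.05188981, -0.00174013]), 'grip_force': 0.0, 'opening': 0.08534123490345413}
[[ 0.914  0.405 -0.001]
 [ 0.405 -0.914  0.002]
 [ 0.    -0.002 -1.   ]]
bottle_1 0.97 [413.4 211.7  24.1  22.5]
bottle_1 0.78 [365.5 172.8  23.2  26.9]
bottle_1 0.72 [414.2 256.3  28.4  30. ]
bottle_1 0.67 [371.6 216.8  25.5  25.7]
bottle_1 0.34 [278.6 203.3 125.9 148.2]
tub 0.6 [470.2 217.9  62.1  92.5]
beaker 0.9 [373.6 252.9  25.4  21.7]
beaker 0.48 [280.8 173.5 113.9  90.6]
shaker 0.81 [277.6 203.7 127.  143.9]
clamp_handle 0.74 [281.4 181.  111.1  34. ]
timer_knob 0.82 [277.2 242.1  31.2  13.5]
window 0.75 [372.6 218.6  25.4  28. ]
window 0.58 [280.1 202.2 125.9 148.3]
tube_rack 0.76 [177.4 188.1  43.1  69. ]
tube_rack 0.15 [281.4 175.3 117.1  90.8]
```

```bash
python3 -c "
import cv2
i=cv2.imread('pics/top0.png')[110:310,140:520]
cv2.imwrite('pics/top0c.png',cv2.resize(i,(798,420),interpolation=cv2.INTER_CUBIC))"
```

```text
(no output)
```

View pics/top0c.png

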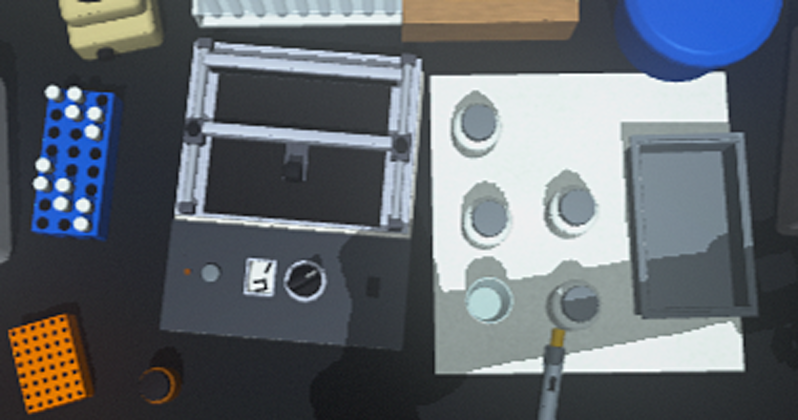

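View pics/side0.png

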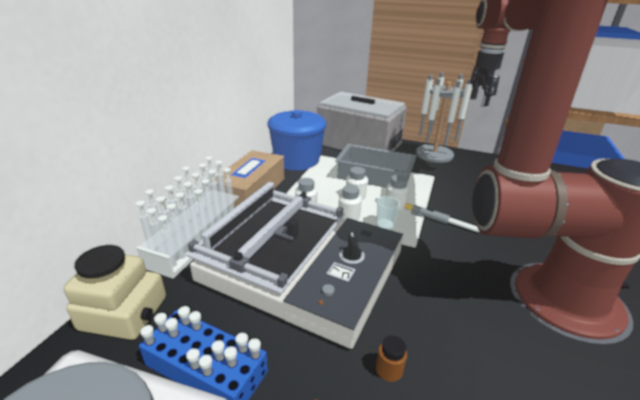

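Picture: four bottle caps at crop px (480,122), (490,216), (576,206) and (580,303); beaker (488,300), tub (690,225), knob (305,280), handle (295,165).

```bash
python3 - <<'E'
from h import *
P={"b1":(480,122,.092),"b2":(490,216,.092),"b3":(576,206,.092),"b4":(580,303,.092),"beaker":(488,300,.075),
"knob":(305,279,.110),"win":(260,278,.066),"FL":(160,330,.066),"FR":(404,348,.066),"handletop":(294,168,.126),
"tubNW":(626,140,.07),"tubNE":(743,135,.07),"tubSE":(755,312,.07),"tubSW":(640,314,.07),"postFL":(187,208,.10),"postFR":(395,226,.10),"barL":(193,128,.112),"barR":(401,146,.112)}
W={}
for k,(u,v,z) in P.items():
    W[k]=pix2w("top",140+u/2.1,110+v/2.1,z);print(k,W[k].round(3))
d=W["FL"]-W["FR"];print(np.degrees(np.arctan2(-d[0],d[1])),np.linalg.norm(d))
d=W["win"]-W["knob"];print(np.degrees(np.arctan2(-d[0],d[1])),np.linalg.norm(d))
E
```

```text
b1 [ 0.671 -0.113  0.092]
b2 [ 0.545 -0.122  0.092]
b3 [ 0.556 -0.235  0.092]
b4 [ 0.43  -0.235  0.092]
beaker [ 0.436 -0.118  0.075]
knob [0.464 0.119 0.11 ]
win [0.469 0.182 0.066]
FL [0.402 0.313 0.066]
FR [ 0.375 -0.007  0.066]
handletop [0.606 0.132 0.126]
tubNW [ 0.648 -0.31   0.07 ]
tubNE [ 0.653 -0.468  0.07 ]
tubSE [ 0.416 -0.468  0.07 ]
tubSW [ 0.416 -0.317  0.07 ]
postFL [0.559 0.274 0.1  ]
postFR [0.532 0.002 0.1  ]
barL [0.663 0.265 0.112]
barR [ 0.636 -0.007  0.112]
-4.856179924746468 0.32148056525043456
-4.925166623260578 0.07714921119177806
```

```bash
cat >> h.py <<'E'
def plan(p,yaw):
    """offset and rz (deg) for TCP at world p, tool down, tool x at yaw (deg)"""
    t,r=tool(); m=R.from_matrix(np.array([[np.cos(a:=np.radians(yaw)),np.sin(a),0],[np.sin(a),-np.cos(a),0],[0,0,-1]]).astype(float))
    print("off",r.inv().apply(np.array(p)-t).round(4),"tw",np.degrees((r.inv()*m).as_rotvec()).round(1), "from",t.round(4))
E
python3 -c "
from h import *
plan([.60,.13,.25],-4.9)"
```

```text
off [ 0.6013 -0.5009 -0.0187] tw [-0.   0.  28.8] from [ 0.253  -0.5715  0.2313]
```

```bash
A='{"offset":[0.601,-0.501,-0.019],"twist":[0,0,28.8]}'; python3 -m crank '[{"offset":[0.03,-0.025,-0.019],"twist":[0,0,2]},{"offset":[0.09,-0.075,-0.019],"twist":[0,0,5]},{"offset":[0.601,-0.501,-0.019],"twist":[0,0,28.8]},{"offset":[0.601,-0.501,-0.019],"twist":[0,0,28.8]},{"offset":[0.601,-0.501,-0.019],"twist":[0,0,28.8]},{"offset":[0.601,-0.501,-0.019],"twist":[0,0,28.8]},{"offset":[0.601,-0.501,-0.019],"twist":[0,0,28.8]},{"offset":[0.601,-0.501,-0.019],"twist":[0,0,28.8]},{"offset":[0.601,-0.501,-0.019],"twist":[0,0,28.8]},{"offset":[0.601,-0.501,-0.019],"twist":[0,0,28.8]},{"offset":[0.601,-0.501,-0.019],"twist":[0,0,28.8]},{"offset":[0.601,-0.501,-0.019],"twist":[0,0,28.8]},{"offset":[0.601,-0.501,-0.019],"twist":[0,0,28.8]},{"offset":[0.601,-0.501,-0.019],"twist":[0,0,28.8]},{"offset":[0.601,-0.501,-0.019],"twist":[0,0,28.8]},{"offset":[0.601,-0.501,-0.019],"twist":[0,0,28.8]},{"offset":[0.601,-0.501,-0.019],"twist":[0,0,28.8]},{"offset":[0.601,-0.501,-0.019],"twist":[0,0,28.8]}]' 1
cat >> h.py <<'E'
def wray(u,v,z,t=None,r=None):
    c=get_calibration("wrist");K=np.array(c["intrinsics"]);T=np.array(c["tool_from_camera"])
    if t is None: t,r=tool()
    x,y=(u-K[0,2])/K[0,0],(v-K[1,2])/K[1,1]; th=np.hypot(x,y); s=np.sin(th)/max(th,1e-9)
    d=r.apply(T[:3,:3]@[x*s,-y*s,-np.cos(th)]); o=t+r.apply(T[:3,3])
    return o+d*(z-o[2])/d[2]
def wpix(p):
    c=get_calibration("wrist");K=np.array(c["intrinsics"]);T=np.array(c["tool_from_camera"]);t,r=tool()
    q=T[:3,:3].T@(r.inv().apply(np.array(p)-t)-T[:3,3]); th=np.arctan2(np.hypot(q[0],q[1]),-q[2]); n=np.hypot(q[0],q[1])
    return K[0,2]+K[0,0]*th*q[0]/n, K[1,2]-K[1,1]*th*q[1]/n
E
python3 -c "
from h import *
save('wrist','pics/w1.png',s=1.25)
for q in ['clamp_handle','timer_knob','window']: print(q,[(round(d['confidence'],2),np.round(d['rect'],1)) for d in cut_out(q,'wrist')])"
```

```text
t: 2.75
tool_pos: [0.5997, 0.1292, 0.2506]
tool_rot: [-3.139, 0.137, -0.001]
contact_force: [-0.5, -0.4, -0.3]
opening: 0.0854
grip_force: 0.0
clamp_handle [(0.94, array([314.2, 160.6, 301.6,  77.7]))]
timer_knob [(0.22, array([314.2, 170.3, 296.9, 322.7]))]
window [(0.64, array([312.9, 172.5, 298. , 324.4]))]
```

View pics/w1.png

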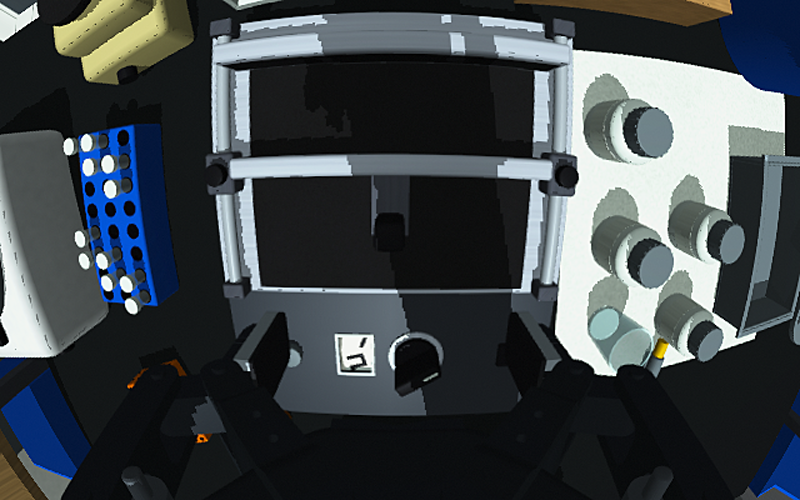

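Wrist picture (x1.25): handle top about (389,237), window (355,354), knob (415,360), bar rear edge row 156, rail front edge row ~60, platform front edge row 290.

```bash
python3 - <<'E'
from h import *
f=lambda u,v,z:wray(u/1.25,v/1.25,z)
for k,a in {"handle bottom-edge":(389,250,.126),"handle topedge":(389,214,.126),"win":(355,354,.066),"winL":(335,354,.066),"winR":(376,354,.066),"barrear":(390,156,.112),"barfront":(390,174,.112),"railfront":(390,61,.127),"platfront":(390,290,.08),"postFL":(236,282,.1),"postFR":(545,282,.1),"RL":(221,28,.127),"RR":(560,27,.127),"clL":(215,174,.112),"clR":(565,174,.112),"b1":(653,131,.092),"b2":(650,264,.092),"b3":(725,241,.092),"b4":(704,341,.092),"tubNW":(762,157,.07),"tubSW":(740,330,.07),"hl":(375,235,.126),"hr":(405,235,.126),"beak":(604,322,.075)}.items(): print(k,f(*a).round(4))
E
```

```text
handle bottom-edge [0.5918 0.1347 0.126 ]
handle topedge [0.618  0.1323 0.126 ]
win [0.4697 0.1811 0.066 ]
winL [0.4708 0.2012 0.066 ]
winR [0.4682 0.1603 0.066 ]
barrear [0.6577 0.1282 0.112 ]
barfront [0.6447 0.1294 0.112 ]
railfront [0.724  0.1222 0.127 ]
platfront [0.5415 0.1394 0.08  ]
postFL [0.5665 0.2705 0.1   ]
postFR [0.544  0.0062 0.1   ]
RL [0.7698 0.2415 0.127 ]
RR [ 0.7478 -0.0019  0.127 ]
clL [0.6608 0.2652 0.112 ]
clR [ 0.6367 -0.0048  0.112 ]
b1 [ 0.6715 -0.1071  0.092 ]
b2 [ 0.5458 -0.1115  0.092 ]
b3 [ 0.5604 -0.2217  0.092 ]
b4 [ 0.4382 -0.2199  0.092 ]
tubNW [ 0.6511 -0.3098  0.07  ]
tubSW [ 0.4217 -0.3206  0.07  ]
hl [0.6037 0.1436 0.126 ]
hr [0.6019 0.1223 0.126 ]
beak [ 0.4805 -0.0746  0.075 ]
```

```bash
python3 -c "
from h import *
plan([.601,.133,.097],-4.9)"
```

```text
off [ 0.001  -0.0034  0.1534] tw [-0. -0. -0.] from [0.5997 0.1297 0.2504]
```

```bash
python3 -m crank '[{"offset":[0.001,-0.0035,0.05],"twist":[0,0,0]},{"offset":[0.001,-0.0035,0.1],"twist":[0,0,0]},{"offset":[0.001,-0.0035,0.13],"twist":[0,0,0]},{"offset":[0.001,-0.0035,0.145],"twist":[0,0,0]},{"offset":[0.001,-0.0035,0.153],"twist":[0,0,0]},{"offset":[0.001,-0.0035,0.153],"twist":[0,0,0]}]' && python3 -m crank '[{"offset":[0,0,0],"twist":[0,0,0]},{"offset":[0,0,0],"twist":[0,0,0]},{"offset":[0,0,0],"twist":[0,0,0]},{"offset":[0,0,0],"twist":[0,0,0]},{"offset":[0,0,0],"twist":[0,0,0]}]' 0 40 && python3 -m crank '[{"offset":[-0.005,0,0],"twist":[0,0,0]},{"offset":[-0.012,0,0],"twist":[0,0,0]},{"offset":[-0.02,0,0],"twist":[0,0,0]},{"offset":[-0.027,0,0],"twist":[0,0,0]},{"offset":[-0.033,0,0],"twist":[0,0,0]},{"offset":[-0.036,0,0],"twist":[0,0,0]},{"offset":[-0.038,0,0],"twist":[0,0,0]},{"offset":[-0.038,0,0],"twist":[0,0,0]}]'
```

```text
t: 3.7
tool_pos: [0.6016, 0.1334, 0.0981]
tool_rot: [-3.139, 0.135, -0.002]
contact_force: [-0.3, -0.4, 0.1]
opening: 0.0854
grip_force: 0.0
t: 4.32
tool_pos: [0.6014, 0.1349, 0.0981]
tool_rot: [-3.136, 0.135, -0.002]
contact_force: [0.4, 5.1, 1.1]
opening: 0.0213
grip_force: 42.5
t: 5.32
tool_pos: [0.564, 0.1384, 0.0981]
tool_rot: [-3.135, 0.135, -0.004]
contact_force: [2.1, 6.9, 0.3]
opening: 0.0216
grip_force: 42.2
```

```bash
python3 -m crank '[{"offset":[-0.002,-0.002,0],"twist":[0,0,0]},{"offset":[-0.004,-0.002,0],"twist":[0,0,0]},{"offset":[-0.006,-0.002,0],"twist":[0,0,0]},{"offset":[-0.008,-0.002,0],"twist":[0,0,0]},{"offset":[-0.010,-0.002,0],"twist":[0,0,0]},{"offset":[-0.011,-0.002,0],"twist":[0,0,0]}]';  python3 -m crank '[{"offset":[-0.001,0,0],"twist":[0,0,0]},{"offset":[-0.002,0,0],"twist":[0,0,0]},{"offset":[-0.003,0,0],"twist":[0,0,0]},{"offset":[-0.004,0,0],"twist":[0,0,0]}]'
```

```text
t: 6.08
tool_pos: [0.5544, 0.1393, 0.0981]
tool_rot: [-3.138, 0.135, -0.009]
contact_force: [11.8, -1.6, -0.9]
opening: 0.0213
grip_force: 42.1
t: 6.58
tool_pos: [0.5543, 0.1394, 0.0982]
tool_rot: [-3.138, 0.136, -0.026]
contact_force: [28.0, -0.7, -13.6]
opening: 0.0215
grip_force: 40.3
```

```bash
python3 -m crank '[{"offset":[0.004,0,0],"twist":[0,0,0]},{"offset":[0.004,0,0],"twist":[0,0,0]}]' && python3 -m crank '[{"offset":[0,0,0],"twist":[0,0,0]},{"offset":[0,0,0],"twist":[0,0,0]},{"offset":[0,0,0],"twist":[0,0,0]},{"offset":[0,0,-0.04],"twist":[0,0,0]},{"offset":[0,0,-0.1],"twist":[0,0,0]},{"offset":[0,0,-0.15],"twist":[0,0,0]},{"offset":[0,0,-0.15],"twist":[0,0,0]}]' 1
cat >> h.py <<'E'
from scipy.optimize import least_squares
def bottles(conf=.3):
    get_image("top"); out=[]
    a=np.linspace(0,2*np.pi,24,endpoint=False)
    for d in cut_out("bottle_1","top"):
        u,v,w,h=d["rect"]
        if d["confidence"]<conf or w>60: continue
        m=d["region"]; ys,xs=np.nonzero(m); c=np.array([xs.mean(),ys.mean()])
        def mod(p):
            pts=[w2pix("top",[p[0]+r*np.cos(t),p[1]+r*np.sin(t),z]) for r,z in((.033,0.),(.033,.062),(.023,.067),(.023,.092)) for t in a]
            hull=cv2.convexHull(np.array(pts,np.float32)); M=cv2.moments(hull); b=hull[:,0]
            return np.array([M["m10"]/M["m00"],M["m01"]/M["m00"]]),b.max(0)-b.min(0)
        s=least_squares(lambda p:mod(p)[0]-c,pix2w("top",*c,.05)[:2],diff_step=1e-3)
        print("bottle",s.x.round(4),round(d["confidence"],2),"rect",np.round([w,h],0),"model",mod(s.x)[1].round(0))
E
python3 - <<'E'
from h import *
save("wrist","pics/w2.png",s=1.25)
bottles()
E
```

```text
t: 6.82
tool_pos: [0.5542, 0.1393, 0.0981]
tool_rot: [-3.139, 0.136, -0.008]
contact_force: [6.8, -1.5, 1.8]
opening: 0.0213
grip_force: 42.3
t: 7.7
tool_pos: [0.5548, 0.14, 0.2535]
tool_rot: [-3.137, 0.134, -0.015]
contact_force: [0.8, 0.8, -0.9]
opening: 0.0854
grip_force: 0.0
bottle [ 0.4307 -0.2341] 0.76 rect [26. 27.] model [27. 25.]
bottle [ 0.6737 -0.1097] 0.73 rect [23. 25.] model [24. 27.]Traceback (most recent call last):
  File "<stdin>", line 3, in <module>
  File "h.py", line 45, in bottles
    s=least_squares(lambda p:mod(p)[0]-c,pix2w("top",*c,.05)[:2],diff_step=1e-3)
    return func(*args, **kwargs)
    result = trf(vector_fun.fun, vector_fun.jac, x0, f0, J0, lb, ub, ftol, xtol,
                 gtol, max_nfev, x_scale, loss_function, tr_solver,
                 tr_options.copy(), verbose, callback=callback_wrapped)
    return trf_no_bounds(
        fun, jac, x0, f0, J0, ftol, xtol, gtol, max_nfev, x_scale,
        loss_function, tr_solver, tr_options, verbose, callback=callback)
    f_new = fun(x_new)
    self._update_fun()
    ~~~~~~~~~~~~~~~~^^
    self.f = self.fu
[... 232 characters left out ...]
^^^^^^^^^^^^
  File "h.py", line 45, in <lambda>
    s=least_squares(lambda p:mod(p)[0]-c,pix2w("top",*c,.05)[:2],diff_step=1e-3)
                             ~~~^^^
  File "h.py", line 42, in mod
    pts=[w2pix("top",[p[0]+r*np.cos(t),p[1]+r*np.sin(t),z]) for r,z in((.033,0.),(.033,.062),(.023,.067),(.023,.092)) for t in a]
         ~~~~~^^^^^^^^^^^^^^^^^^^^^^^^^^^^^^^^^^^^^^^^^^^^^
  File "h.py", line 10, in w2pix
    K,T=cal(n); q=np.linalg.inv(T)@np.r_[p,1]; q=K@[q[0],-q[1],-q[2]]; return q[:2]/q[2]
        ~~~^^^
  File "h.py", line 5, in cal
    c=get_calibration(n); return np.array(c["intrinsics"]),np.array(c["world_from_camera"])
ValueError: time passes only in moves, steps and waits
```

View pics/w2.png

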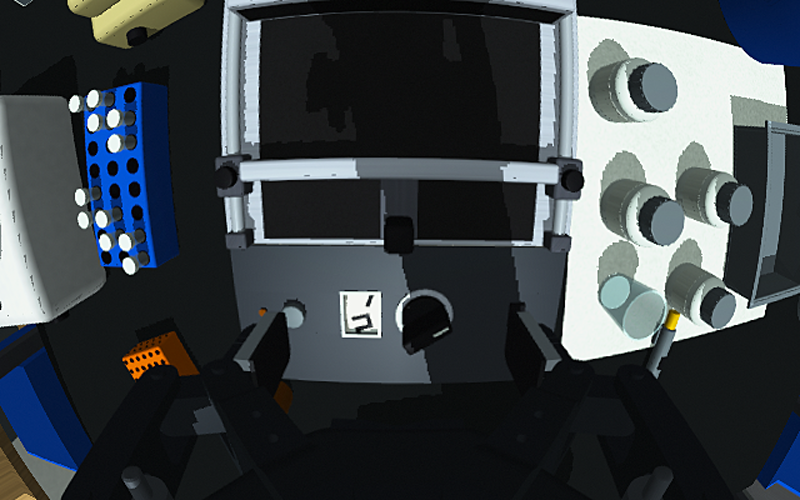

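Clamp bar is open: bar rear edge row 158, rail front edge row 11, handle (399,233); window (361,314) shows a rotated dial number.

```bash
cat >> h.py <<'E'
import functools,pickle,os
if not os.path.exists("cal.pkl"): pickle.dump({n:get_calibration(n) for n in("top","side","wrist")},open("cal.pkl","wb"))
_C=pickle.load(open("cal.pkl","rb")); get_calibration=lambda n:_C[n]
E
python3 - <<'E'
from h import *
f=lambda u,v,z:wray(u/1.25,v/1.25,z)
for k,a in {"barrear":(390,158,.112),"barfront":(390,180,.112),"railfront":(390,11,.127),"win":(361,314,.066),"hl":(384,235,.126),"hr":(413,235,.126),"hbot":(399,252,.126)}.items(): print(k,f(*a).round(4))
bottles(.15)
o=cut_out("tub","top"); print([(round(d["confidence"],2),np.round(d["rect"],1)) for d in o])
E
```

```text
barrear [0.608  0.1381 0.112 ]
barfront [0.5923 0.1395 0.112 ]
railfront [0.7104 0.129  0.127 ]
win [0.467  0.1786 0.066 ]
hl [0.5558 0.1467 0.126 ]
hr [0.5541 0.1265 0.126 ]
hbot [0.5426 0.1373 0.126 ]
bottle [ 0.5432 -0.12  ] 0.96 rect [23. 26.] model [25. 26.]
bottle [ 0.5571 -0.2355] 0.77 rect [23. 24.] model [27. 26.]
bottle [ 0.6728 -0.1084] 0.64 rect [27. 30.] model [24. 27.]
bottle [ 0.4303 -0.2342] 0.58 rect [31. 27.] model [27. 25.]
[(0.66, array([470.6, 218.9,  63.4,  92.6]))]
```

```bash
python3 -c "
from h import *
plan([.673,-.110,.20],-4.9)"
```

```text
off [0.1428 0.238  0.0444] tw [ 0.   0.2 -0. ] from [0.5513 0.1394 0.2448]
```

```bash
python3 -m crank '[{"offset":[0.02,0.03,0],"twist":[0,0,0]},{"offset":[0.05,0.085,0],"twist":[0,0,0]},{"offset":[0.08,0.14,0.02],"twist":[0,0,0]},{"offset":[0.11,0.19,0.03],"twist":[0,0,0]},{"offset":[0.135,0.225,0.044],"twist":[0,0,0]},{"offset":[0.143,0.238,0.09],"twist":[0,0,0]},{"offset":[0.143,0.238,0.13],"twist":[0,0,0]},{"offset":[0.143,0.238,0.16],"twist":[0,0,0]},{"offset":[0.143,0.238,0.178],"twist":[0,0,0]},{"offset":[0.143,0.238,0.178],"twist":[0,0,0]}]' && python3 -m crank '[{"offset":[0,0,0],"twist":[0,0,0]},{"offset":[0,0,0],"twist":[0,0,0]},{"offset":[0,0,0],"twist":[0,0,0]},{"offset":[0,0,0],"twist":[0,0,0]},{"offset":[0,0,0],"twist":[0,0,0]}]' 0 40
```

```text
t: 9.25
tool_pos: [0.673, -0.1094, 0.0669]
tool_rot: [-3.138, 0.135, 0.007]
contact_force: [0.6, 0.3, 0.0]
opening: 0.0853
grip_force: 0.0
t: 9.88
tool_pos: [0.6757, -0.1103, 0.0715]
tool_rot: [3.138, -0.135, 0.005]
contact_force: [-0.2, 0.3, 6.8]
opening: 0.0447
grip_force: 41.3
```

```bash
python3 -m crank '[{"offset":[0,0,-0.02],"twist":[0,0,0]},{"offset":[0,0,-0.06],"twist":[0,0,0]},{"offset":[0,0,-0.11],"twist":[0,0,0]},{"offset":[0,0,-0.15],"twist":[0,0,0]},{"offset":[0,0,-0.17],"twist":[0,0,0]},{"offset":[0,0,-0.17],"twist":[0,0,0]},{"offset":[0,0,-0.17],"twist":[0,0,0]},{"offset":[0,0,-0.17],"twist":[0,0,0]}]'; python3 -c "
from h import *
print(get_obs()['contact_force'])
plan([.678,.129,.25],-4.9); plan([.534,-.39,.25],-4.9)"
```

```text
t: 10.88
tool_pos: [0.6733, -0.1095, 0.2362]
tool_rot: [-3.138, 0.135, 0.007]
contact_force: [0.5, 0.0, -2.9]
opening: 0.0446
grip_force: 42.0
[ 0.54147867  0.02805726 -2.86031592]
off [-0.0158 -0.238  -0.0135] tw [-0.1  0.3 -0. ] from [ 0.6733 -0.1095  0.2362]
off [-0.1148  0.2914 -0.0135] tw [-0.1  0.3 -0. ] from [ 0.6733 -0.1095  0.2362]
```

```bash
python3 -m crank '[{"offset":[0,-0.02,-0.01],"twist":[0,0,0]},{"offset":[-0.003,-0.06,-0.013],"twist":[0,0,0]},{"offset":[-0.006,-0.11,-0.013],"twist":[0,0,0]},{"offset":[-0.01,-0.17,-0.013],"twist":[0,0,0]},{"offset":[-0.013,-0.23,-0.013],"twist":[0,0,0]},{"offset":[-0.016,-0.28,-0.013],"twist":[0,0,0]},{"offset":[-0.016,-0.31,0],"twist":[0,0,0]},{"offset":[-0.016,-0.323,0.02],"twist":[0,0,0]},{"offset":[-0.016,-0.323,0.05],"twist":[0,0,0]},{"offset":[-0.016,-0.323,0.07],"twist":[0,0,0]},{"offset":[-0.016,-0.323,0.078],"twist":[0,0,0]},{"offset":[-0.016,-0.323,0.08],"twist":[0,0,0]},{"offset":[-0.016,-0.323,0.08],"twist":[0,0,0]}]'
```

```text
t: 12.5
tool_pos: [0.687, 0.2131, 0.1607]
tool_rot: [-3.138, 0.136, -0.003]
contact_force: [0.3, 0.2, -2.8]
opening: 0.0443
grip_force: 42.0
```

```bash
python3 -m crank '[{"offset":[0,0,0.001],"twist":[0,0,0]},{"offset":[0,0,0.002],"twist":[0,0,0]},{"offset":[0,0,0.003],"twist":[0,0,0]},{"offset":[0,0,0.003],"twist":[0,0,0]}]'
```

```text
t: 13.0
tool_pos: [0.6861, 0.2133, 0.1562]
tool_rot: [3.139, -0.135, -0.0]
contact_force: [-0.1, 0.6, -2.3]
opening: 0.0447
grip_force: 42.0
```

```bash
python3 -m crank '[{"offset":[0,0,0.001],"twist":[0,0,0]},{"offset":[0,0,0.002],"twist":[0,0,0]},{"offset":[0,0,0.003],"twist":[0,0,0]},{"offset":[0,0,0.003],"twist":[0,0,0]}]'
```

```text
t: 13.5
tool_pos: [0.6861, 0.2133, 0.1531]
tool_rot: [3.139, -0.135, -0.001]
contact_force: [-0.3, -1.1, -3.3]
opening: 0.0443
grip_force: 42.0
```

```bash
python3 -m crank '[{"offset":[0,0,0.001],"twist":[0,0,0]},{"offset":[0,0,0.002],"twist":[0,0,0]},{"offset":[0,0,0.003],"twist":[0,0,0]},{"offset":[0,0,0.003],"twist":[0,0,0]}]'
```

```text
t: 14.0
tool_pos: [0.6866, 0.2133, 0.1517]
tool_rot: [-3.139, 0.135, -0.002]
contact_force: [-2.9, -2.4, 3.0]
opening: 0.0444
grip_force: 42.5
```

```bash
python3 -m crank '[{"offset":[0,0,-0.001],"twist":[0,0,0]},{"offset":[0,0,-0.001],"twist":[0,0,0]},{"offset":[0,0,-0.001],"twist":[0,0,0]},{"offset":[0,0,-0.02],"twist":[0,0,0]},{"offset":[0,0,-0.06],"twist":[0,0,0]},{"offset":[0,0,-0.1],"twist":[0,0,0]},{"offset":[0,0,-0.1],"twist":[0,0,0]}]' 0.72; python3 -c "
from h import *
print(get_obs()['contact_force'])
bottles(.15)
plan([.544,-.120,.20],-4.9)"
```

```text
t: 14.88
tool_pos: [0.6888, 0.2139, 0.2581]
tool_rot: [-3.136, 0.135, -0.017]
contact_force: [0.8, -0.3, 0.4]
opening: 0.0615
grip_force: 0.0
[ 0.80278414 -0.31196266  0.35340249]
bottle [ 0.5432 -0.1202] 0.96 rect [28. 27.] model [25. 26.]
bottle [ 0.4311 -0.2342] 0.69 rect [27. 28.] model [27. 25.]
bottle [ 0.5575 -0.2363] 0.56 rect [24. 26.] model [27. 26.]
bottle [0.7076 0.2035] 0.41 rect [22. 21.] model [25. 27.]
off [-0.1136  0.3445  0.0514] tw [-0.  -0.1 -0. ] from [0.6866 0.2134 0.2519]
```

```bash
python3 -m crank '[{"offset":[-0.01,0.03,0],"twist":[0,0,0]},{"offset":[-0.03,0.085,0],"twist":[0,0,0]},{"offset":[-0.05,0.14,0],"twist":[0,0,0]},{"offset":[-0.07,0.2,0],"twist":[0,0,0]},{"offset":[-0.09,0.26,0],"twist":[0,0,0]},{"offset":[-0.105,0.31,0.02],"twist":[0,0,0]},{"offset":[-0.112,0.335,0.051],"twist":[0,0,0]},{"offset":[-0.114,0.3445,0.09],"twist":[0,0,0]},{"offset":[-0.114,0.3445,0.13],"twist":[0,0,0]},{"offset":[-0.114,0.3445,0.16],"twist":[0,0,0]},{"offset":[-0.114,0.3445,0.178],"twist":[0,0,0]},{"offset":[-0.114,0.3445,0.18],"twist":[0,0,0]},{"offset":[-0.114,0.3445,0.18],"twist":[0,0,0]}]' 1 && python3 -m crank '[{"offset":[0,0,0],"twist":[0,0,0]},{"offset":[0,0,0],"twist":[0,0,0]},{"offset":[0,0,0],"twist":[0,0,0]},{"offset":[0,0,0],"twist":[0,0,0]},{"offset":[0,0,0],"twist":[0,0,0]}]' 0 40;  python3 -m crank '[{"offset":[0,0,-0.02],"twist":[0,0,0]},{"offset":[0,0,-0.06],"twist":[0,0,0]},{"offset":[0,0,-0.11],"twist":[0,0,0]},{"offset":[0,0,-0.15],"twist":[0,0,0]},{"offset":[0,0,-0.18],"twist":[0,0,0]},{"offset":[0,0,-0.18],"twist":[0,0,0]},{"offset":[0,0,-0.18],"twist":[0,0,0]},{"offset":[0,0,-0.18],"twist":[0,0,0]}]'; python3 -c "
from h import *
plan([.678,.129,.25],-4.9); plan([.534,-.39,.25],-4.9)"
```

```text
t: 16.6
tool_pos: [0.5438, -0.1203, 0.0712]
tool_rot: [3.138, -0.135, 0.002]
contact_force: [-0.1, -0.0, 0.8]
opening: 0.0855
grip_force: 0.0
t: 17.23
tool_pos: [0.544, -0.1206, 0.0716]
tool_rot: [3.138, -0.135, 0.003]
contact_force: [-0.3, -0.9, 5.4]
opening: 0.0445
grip_force: 41.0
t: 18.23
tool_pos: [0.5419, -0.1197, 0.2475]
tool_rot: [-3.137, 0.135, 0.007]
contact_force: [0.9, 0.7, -3.6]
opening: 0.0443
grip_force: 42.3
off [ 0.1143 -0.2594 -0.0027] tw [-0.1  0.3 -0. ] from [ 0.5419 -0.1197  0.2475]
off [ 0.0153  0.27   -0.0029] tw [-0.1  0.3 -0. ] from [ 0.5419 -0.1197  0.2475]
```

```bash
python3 -m crank '[{"offset":[0.01,-0.02,-0.005],"twist":[0,0,0]},{"offset":[0.03,-0.07,-0.005],"twist":[0,0,0]},{"offset":[0.055,-0.125,-0.005],"twist":[0,0,0]},{"offset":[0.08,-0.18,-0.005],"twist":[0,0,0]},{"offset":[0.1,-0.23,-0.005],"twist":[0,0,0]},{"offset":[0.114,-0.256,0.01],"twist":[0,0,0]},{"offset":[0.114,-0.2595,0.04],"twist":[0,0,0]},{"offset":[0.114,-0.2595,0.07],"twist":[0,0,0]},{"offset":[0.114,-0.2595,0.088],"twist":[0,0,0]},{"offset":[0.114,-0.2595,0.094],"twist":[0,0,0]},{"offset":[0.114,-0.2595,0.094],"twist":[0,0,0]},{"offset":[0.114,-0.2595,0.094],"twist":[0,0,0]}]'; python3 -m crank '[{"offset":[0,0,0.001],"twist":[0,0,0]},{"offset":[0,0,0.002],"twist":[0,0,0]},{"offset":[0,0,0.002],"twist":[0,0,0]}]'
```

```text
t: 19.73
tool_pos: [0.6799, 0.1286, 0.1582]
tool_rot: [-3.138, 0.135, -0.005]
contact_force: [0.3, -0.0, -3.7]
opening: 0.0441
grip_force: 42.4
t: 20.1
tool_pos: [0.6789, 0.1286, 0.1543]
tool_rot: [-3.139, 0.135, 0.0]
contact_force: [0.0, 0.3, -4.7]
opening: 0.0445
grip_force: 42.4
```

```bash
python3 -m crank '[{"offset":[0,0,0.001],"twist":[0,0,0]},{"offset":[0,0,0.002],"twist":[0,0,0]},{"offset":[0,0,0.003],"twist":[0,0,0]},{"offset":[0,0,0.003],"twist":[0,0,0]}]'
```

```text
t: 20.6
tool_pos: [0.6791, 0.1286, 0.1518]
tool_rot: [-3.139, 0.135, -0.001]
contact_force: [-0.1, -0.5, -1.7]
opening: 0.0446
grip_force: 42.7
```

Nearly bearing on the platform; 1 mm more, then release and rise.

```bash
python3 -m crank '[{"offset":[0,0,0.001],"twist":[0,0,0]},{"offset":[0,0,0.001],"twist":[0,0,0]}]'; python3 -m crank '[{"offset":[0,0,0],"twist":[0,0,0]},{"offset":[0,0,0],"twist":[0,0,0]},{"offset":[0,0,0],"twist":[0,0,0]},{"offset":[0,0,-0.02],"twist":[0,0,0]},{"offset":[0,0,-0.06],"twist":[0,0,0]},{"offset":[0,0,-0.1],"twist":[0,0,0]},{"offset":[0,0,-0.1],"twist":[0,0,0]}]' 0.72; python3 -c "
from h import *
bottles(.15)
plan([.4307,-.2345,.20],-4.9);plan([.5575,-.236,.2],-4.9)"
```

```text
t: 20.85
tool_pos: [0.6794, 0.1286, 0.1517]
tool_rot: [-3.139, 0.135, -0.002]
contact_force: [-2.5, -0.4, 4.2]
opening: 0.0447
grip_force: 43.2
t: 21.72
tool_pos: [0.6816, 0.1289, 0.2579]
tool_rot: [-3.137, 0.135, -0.018]
contact_force: [0.7, 0.7, 0.3]
opening: 0.0615
grip_force: 0.0
bottle [ 0.4303 -0.235 ] 0.93 rect [26. 30.] model [27. 25.]
bottle [0.7224 0.2187] 0.76 rect [17. 14.] model [26. 27.]
bottle [ 0.5568 -0.2353] 0.64 rect [22. 22.] model [27. 26.]
off [-0.2167  0.3832  0.0512] tw [-0.  -0.1 -0. ] from [0.6794 0.1287 0.2519]
off [-0.0903  0.3738  0.0516] tw [-0.  -0.1 -0. ] from [0.6794 0.1287 0.2519]
```

```bash
python3 -m crank '[{"offset":[-0.01,0.03,0],"twist":[0,0,0]},{"offset":[-0.025,0.09,0],"twist":[0,0,0]},{"offset":[-0.04,0.15,0],"twist":[0,0,0]},{"offset":[-0.055,0.21,0],"twist":[0,0,0]},{"offset":[-0.07,0.27,0],"twist":[0,0,0]},{"offset":[-0.08,0.325,0.02],"twist":[0,0,0]},{"offset":[-0.09,0.362,0.051],"twist":[0,0,0]},{"offset":[-0.09,0.374,0.09],"twist":[0,0,0]},{"offset":[-0.09,0.374,0.13],"twist":[0,0,0]},{"offset":[-0.09,0.374,0.16],"twist":[0,0,0]},{"offset":[-0.09,0.374,0.177],"twist":[0,0,0]},{"offset":[-0.09,0.374,0.179],"twist":[0,0,0]},{"offset":[-0.09,0.374,0.179],"twist":[0,0,0]}]' 1 && python3 -m crank '[{"offset":[0,0,0],"twist":[0,0,0]},{"offset":[0,0,0],"twist":[0,0,0]},{"offset":[0,0,0],"twist":[0,0,0]},{"offset":[0,0,0],"twist":[0,0,0]},{"offset":[0,0,0],"twist":[0,0,0]}]' 0 40;  python3 -m crank '[{"offset":[0,0,-0.02],"twist":[0,0,0]},{"offset":[0,0,-0.06],"twist":[0,0,0]},{"offset":[0,0,-0.11],"twist":[0,0,0]},{"offset":[0,0,-0.15],"twist":[0,0,0]},{"offset":[0,0,-0.18],"twist":[0,0,0]},{"offset":[0,0,-0.18],"twist":[0,0,0]},{"offset":[0,0,-0.18],"twist":[0,0,0]},{"offset":[0,0,-0.18],"twist":[0,0,0]}]'; python3 -c "
from h import *
plan([.671,.044,.25],-4.9); plan([.58,-.39,.25],-4.9)"
```

```text
t: 23.45
tool_pos: [0.5579, -0.2365, 0.0723]
tool_rot: [3.138, -0.135, 0.002]
contact_force: [0.9, -0.4, 0.3]
opening: 0.0853
grip_force: 0.0
t: 24.08
tool_pos: [0.5579, -0.2368, 0.0726]
tool_rot: [3.138, -0.135, 0.003]
contact_force: [-0.5, -0.7, 5.6]
opening: 0.0448
grip_force: 41.0
t: 25.08
tool_pos: [0.5561, -0.2356, 0.2484]
tool_rot: [-3.137, 0.135, 0.007]
contact_force: [-0.1, -0.1, -2.7]
opening: 0.0449
grip_force: 42.2
off [ 0.0905 -0.2884 -0.0014] tw [-0.1  0.2 -0. ] from [ 0.5561 -0.2356  0.2484]
off [ 0.0371  0.1518 -0.0021] tw [-0.1  0.2 -0. ] from [ 0.5561 -0.2356  0.2484]
```

```bash
python3 -m crank '[{"offset":[0.008,-0.025,-0.005],"twist":[0,0,0]},{"offset":[0.025,-0.08,-0.005],"twist":[0,0,0]},{"offset":[0.04,-0.135,-0.005],"twist":[0,0,0]},{"offset":[0.06,-0.19,-0.005],"twist":[0,0,0]},{"offset":[0.08,-0.245,-0.005],"twist":[0,0,0]},{"offset":[0.09,-0.28,0.01],"twist":[0,0,0]},{"offset":[0.0905,-0.2885,0.04],"twist":[0,0,0]},{"offset":[0.0905,-0.2885,0.07],"twist":[0,0,0]},{"offset":[0.0905,-0.2885,0.088],"twist":[0,0,0]},{"offset":[0.0905,-0.2885,0.096],"twist":[0,0,0]},{"offset":[0.0905,-0.2885,0.096],"twist":[0,0,0]},{"offset":[0.0905,-0.2885,0.096],"twist":[0,0,0]}]'; python3 -m crank '[{"offset":[0,0,0.001],"twist":[0,0,0]},{"offset":[0,0,0.002],"twist":[0,0,0]},{"offset":[0,0,0.002],"twist":[0,0,0]}]'
```

```text
t: 26.58
tool_pos: [0.673, 0.0432, 0.157]
tool_rot: [-3.139, 0.135, -0.004]
contact_force: [-0.1, -0.8, -3.5]
opening: 0.0439
grip_force: 42.3
t: 26.95
tool_pos: [0.6721, 0.0434, 0.1533]
tool_rot: [-3.139, 0.135, 0.0]
contact_force: [0.3, -0.3, -2.9]
opening: 0.0446
grip_force: 42.3
```

```bash
python3 -m crank '[{"offset":[0,0,0.001],"twist":[0,0,0]},{"offset":[0,0,0.002],"twist":[0,0,0]},{"offset":[0,0,0.002],"twist":[0,0,0]}]';python3 -m crank '[{"offset":[0,0,0.0005],"twist":[0,0,0]},{"offset":[0,0,0.001],"twist":[0,0,0]},{"offset":[0,0,0.001],"twist":[0,0,0]}]'
```

```text
t: 27.32
tool_pos: [0.6726, 0.0434, 0.1527]
tool_rot: [3.139, -0.135, 0.002]
contact_force: [-2.0, -0.4, 4.0]
opening: 0.0443
grip_force: 43.0
t: 27.7
tool_pos: [0.6728, 0.0433, 0.1527]
tool_rot: [3.139, -0.135, 0.003]
contact_force: [-3.5, -0.5, 7.7]
opening: 0.0446
grip_force: 43.5
```

```bash
python3 -m crank '[{"offset":[0,0,-0.001],"twist":[0,0,0]},{"offset":[0,0,-0.001],"twist":[0,0,0]},{"offset":[0,0,-0.001],"twist":[0,0,0]},{"offset":[0,0,-0.02],"twist":[0,0,0]},{"offset":[0,0,-0.06],"twist":[0,0,0]},{"offset":[0,0,-0.1],"twist":[0,0,0]},{"offset":[0,0,-0.1],"twist":[0,0,0]}]' 0.72; python3 -c "
from h import *
bottles(.15)
plan([.4307,-.2345,.20],-4.9)"
```

```text
t: 28.58
tool_pos: [0.6747, 0.0433, 0.2576]
tool_rot: [3.139, -0.135, 0.017]
contact_force: [-0.2, 1.0, -0.2]
opening: 0.0613
grip_force: 0.0
bottle [ 0.4305 -0.2349] 0.92 rect [26. 28.] model [27. 25.]
bottle [0.7036 0.2259] 0.92 rect [29. 26.] model [26. 27.]
bottle [0.7097 0.0469] 0.73 rect [23. 11.] model [23. 27.]
bottle [0.7138 0.1223] 0.7 rect [21.  8.] model [24. 27.]
off [-0.2172  0.2976  0.0513] tw [-0.  -0.1 -0. ] from [0.6725 0.0434 0.2518]
```

```bash
python3 -m crank '[{"offset":[-0.02,0.025,0],"twist":[0,0,0]},{"offset":[-0.055,0.07,0],"twist":[0,0,0]},{"offset":[-0.09,0.12,0],"twist":[0,0,0]},{"offset":[-0.125,0.17,0],"twist":[0,0,0]},{"offset":[-0.16,0.22,0],"twist":[0,0,0]},{"offset":[-0.19,0.265,0.02],"twist":[0,0,0]},{"offset":[-0.21,0.29,0.051],"twist":[0,0,0]},{"offset":[-0.217,0.298,0.09],"twist":[0,0,0]},{"offset":[-0.217,0.298,0.13],"twist":[0,0,0]},{"offset":[-0.217,0.298,0.16],"twist":[0,0,0]},{"offset":[-0.217,0.298,0.177],"twist":[0,0,0]},{"offset":[-0.217,0.298,0.179],"twist":[0,0,0]},{"offset":[-0.217,0.298,0.179],"twist":[0,0,0]}]' 1 && python3 -m crank '[{"offset":[0,0,0],"twist":[0,0,0]},{"offset":[0,0,0],"twist":[0,0,0]},{"offset":[0,0,0],"twist":[0,0,0]},{"offset":[0,0,0],"twist":[0,0,0]},{"offset":[0,0,0],"twist":[0,0,0]}]' 0 40;  python3 -m crank '[{"offset":[0,0,-0.02],"twist":[0,0,0]},{"offset":[0,0,-0.06],"twist":[0,0,0]},{"offset":[0,0,-0.11],"twist":[0,0,0]},{"offset":[0,0,-0.15],"twist":[0,0,0]},{"offset":[0,0,-0.18],"twist":[0,0,0]},{"offset":[0,0,-0.18],"twist":[0,0,0]},{"offset":[0,0,-0.18],"twist":[0,0,0]},{"offset":[0,0,-0.18],"twist":[0,0,0]}]'; python3 -c "
from h import *
plan([.534,-.39,.25],-4.9); save('top','pics/t2.png',(140,520,110,310),2.1); bottles(.15)"
```

```text
t: 30.3
tool_pos: [0.431, -0.2352, 0.0722]
tool_rot: [3.138, -0.135, 0.002]
contact_force: [0.4, -0.6, 0.1]
opening: 0.0853
grip_force: 0.0
t: 30.92
tool_pos: [0.431, -0.2355, 0.0725]
tool_rot: [3.138, -0.135, 0.002]
contact_force: [-0.6, -0.1, 5.5]
opening: 0.0445
grip_force: 41.0
t: 31.92
tool_pos: [0.4295, -0.2342, 0.2488]
tool_rot: [-3.136, 0.135, 0.005]
contact_force: [0.2, 0.2, -1.2]
opening: 0.0447
grip_force: 41.1
off [ 0.1175  0.1462 -0.002 ] tw [-0.1  0.2 -0. ] from [ 0.4295 -0.2342  0.2488]
bottle [0.6908 0.0463] 0.96 rect [22. 26.] model [23. 27.]
bottle [0.6726 0.1181] 0.86 rect [24. 27.] model [24. 27.]
bottle [0.7039 0.2262] 0.66 rect [27. 28.] model [26. 27.]
bottle [ 0.4114 -0.2665] 0.56 rect [12. 10.] model [28. 24.]
```

View pics/t2.png

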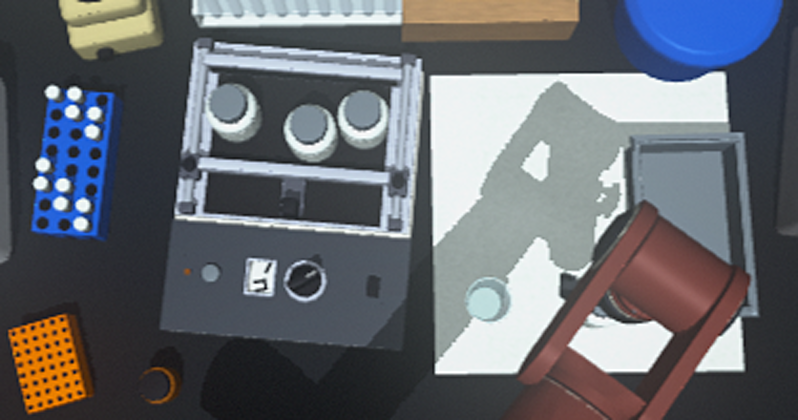

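```bash
python3 -m crank '[{"offset":[0.015,0.02,0],"twist":[0,0,0]},{"offset":[0.05,0.065,0],"twist":[0,0,0]},{"offset":[0.09,0.11,0],"twist":[0,0,0]},{"offset":[0.117,0.146,0],"twist":[0,0,0]},{"offset":[0.117,0.146,0],"twist":[0,0,0]},{"offset":[0.117,0.146,0],"twist":[0,0,0]}]'; python3 -m crank '[{"offset":[0,0,0.03],"twist":[0,0,0]},{"offset":[0,0,0.07],"twist":[0,0,0]},{"offset":[0,0,0.11],"twist":[0,0,0]},{"offset":[0,0,0.145],"twist":[0,0,0]},{"offset":[0,0,0.16],"twist":[0,0,0]},{"offset":[0,0,0.166],"twist":[0,0,0]},{"offset":[0,0,0.166],"twist":[0,0,0]}]'; python3 -c "
from h import *
for k,a in {'L':(231,103),'M':(309,123),'R':(362,109)}.items(): 
    p=pix2w('top',140+a[0]/2.1,110+a[1]/2.1,.172); d=p[:2]-[.678,.129]; print(k,p.round(4),'platform dx,dy',(d@[.9963,-.0854]).round(4),(d@[.0854,.9963]).round(4))"
```

```text
t: 32.83
tool_pos: [0.534, -0.3899, 0.2505]
tool_rot: [-3.137, 0.135, 0.002]
contact_force: [-0.4, 0.3, -0.3]
opening: 0.0446
grip_force: 41.2
t: 33.7
tool_pos: [0.5349, -0.3906, 0.0866]
tool_rot: [3.138, -0.134, 0.002]
contact_force: [0.2, -0.5, 0.1]
opening: 0.0446
grip_force: 41.2
L [0.6812 0.2068 0.172 ] platform dx,dy -0.0034 0.0778
M [0.6542 0.1087 0.172 ] platform dx,dy -0.022 -0.0223
R [0.6713 0.0421 0.172 ] platform dx,dy 0.0007 -0.0871
```

```bash
python3 -m crank '[{"offset":[0,0,0.003],"twist":[0,0,0]},{"offset":[0,0,0.006],"twist":[0,0,0]},{"offset":[0,0,0.006],"twist":[0,0,0]}]'; python3 -m crank '[{"offset":[0,0,0],"twist":[0,0,0]},{"offset":[0,0,0],"twist":[0,0,0]},{"offset":[0,0,0],"twist":[0,0,0]},{"offset":[0,0,-0.02],"twist":[0,0,0]},{"offset":[0,0,-0.07],"twist":[0,0,0]},{"offset":[0,0,-0.12],"twist":[0,0,0]},{"offset":[0,0,-0.17],"twist":[0,0,0]},{"offset":[0,0,-0.175],"twist":[0,0,0]}]' 0.75; python3 -c "
from h import *
plan([.656,.109,.25],85.1);plan([.656,.109,.25],-94.9); print(get_obs()['q'])"
```

```text
t: 34.08
tool_pos: [0.5343, -0.3904, 0.0793]
tool_rot: [-3.139, 0.135, 0.0]
contact_force: [0.5, -0.1, -0.6]
opening: 0.0448
grip_force: 41.2
t: 35.08
tool_pos: [0.5364, -0.3922, 0.2629]
tool_rot: [3.131, -0.134, 0.015]
contact_force: [0.4, -0.3, -0.3]
opening: 0.0641
grip_force: 0.0
off [ 0.0761 -0.5097  0.0098] tw [  0.8  -0.1 -90. ] from [ 0.5364 -0.3922  0.2629]
off [ 0.0761 -0.5097  0.0098] tw [-0.1 -0.8 90. ] from [ 0.5364 -0.3922  0.2629]
[-7.43218526e-01  1.20119378e-01  1.48888365e+00  7.07096539e-09
  1.52020036e+00  9.13371830e-01]
```

```bash
python3 -m crank '[{"offset":[0.005,-0.03,0.01],"twist":[0,0,-6]},{"offset":[0.012,-0.08,0.01],"twist":[0,0,-15]},{"offset":[0.02,-0.135,0.01],"twist":[0,0,-25]},{"offset":[0.03,-0.19,0.01],"twist":[0,0,-35]},{"offset":[0.038,-0.25,0.01],"twist":[0,0,-45]},{"offset":[0.046,-0.305,0.01],"twist":[0,0,-55]},{"offset":[0.055,-0.36,0.01],"twist":[0,0,-65]},{"offset":[0.063,-0.42,0.01],"twist":[0,0,-75]},{"offset":[0.07,-0.475,0.01],"twist":[0,0,-85]},{"offset":[0.076,-0.513,0.01],"twist":[0,0,-90]},{"offset":[0.076,-0.513,0.01],"twist":[0,0,-90]},{"offset":[0.076,-0.513,0.01],"twist":[0,0,-90]},{"offset":[0.076,-0.513,0.01],"twist":[0,0,-90]}]' 1; python3 -c "
from h import *
save('wrist','pics/w3.png')
plan([.657,.113,.152],85.1)"
```

```text
t: 36.7
tool_pos: [0.654, 0.1129, 0.2444]
tool_rot: [2.317, 2.122, -0.0]
contact_force: [-0.1, -0.0, -0.2]
opening: 0.0852
grip_force: 0.0
off [0.0003 0.003  0.0924] tw [ 0.   0.  -0.1] from [0.654  0.1129 0.2444]
```

View pics/w3.png

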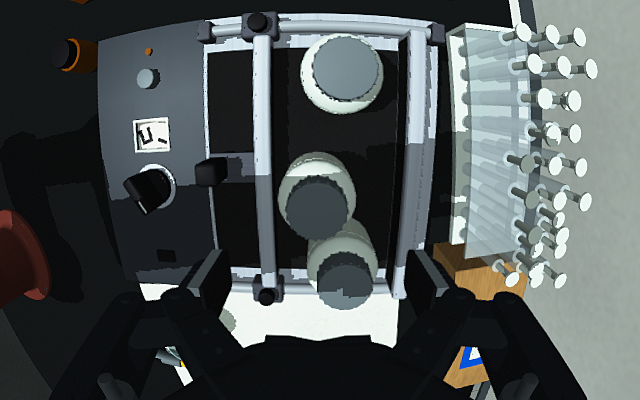

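```bash
python3 - <<'E'
from h import *
for k,a in {'L':(346,68,.172),'M':(318,207,.172),'R':(345,283,.172),'rail':(399,170,.127),'bar':(273,170,.112)}.items(): 
    p=wray(*a); d=p[:2]-[.678,.129]; print(k,p.round(4),'dx,dy',(d@[.9963,-.0854]).round(4),(d@[.0854,.9963]).round(4))
E
```

```text
L [0.6836 0.2117 0.172 ] dx,dy -0.0015 0.0829
M [0.656  0.1148 0.172 ] dx,dy -0.0207 -0.016
R [0.6721 0.0482 0.172 ] dx,dy 0.001 -0.081
rail [0.7281 0.1275 0.127 ] dx,dy 0.05 0.0028
bar [0.6167 0.1339 0.112 ] dx,dy -0.0615 -0.0003
```

```bash
python3 -m crank '[{"offset":[0.002,0.002,0.03],"twist":[0,0,0]},{"offset":[0.002,0.002,0.06],"twist":[0,0,0]},{"offset":[0.002,0.002,0.08],"twist":[0,0,0]},{"offset":[0.002,0.002,0.088],"twist":[0,0,0]},{"offset":[0.002,0.002,0.092],"twist":[0,0,0]},{"offset":[0.002,0.002,0.092],"twist":[0,0,0]}]' && python3 -m crank '[{"offset":[0,0,0],"twist":[0,0,0]},{"offset":[0,0,0],"twist":[0,0,0]},{"offset":[0,0,0],"twist":[0,0,0]},{"offset":[0,0,0],"twist":[0,0,0]},{"offset":[0,0,0],"twist":[0,0,0]}]' 0 40; python3 -m crank '[{"offset":[0,0,-0.005],"twist":[0,0,0]},{"offset":[0,0,-0.01],"twist":[0,0,0]},{"offset":[0.005,0.005,-0.01],"twist":[0,0,0]},{"offset":[0.01,0.01,-0.01],"twist":[0,0,0]},{"offset":[0.016,0.018,-0.01],"twist":[0,0,0]},{"offset":[0.016,0.018,-0.008],"twist":[0,0,0]},{"offset":[0.016,0.018,-0.004],"twist":[0,0,0]},{"offset":[0.016,0.018,-0.002],"twist":[0,0,0]},{"offset":[0.016,0.018,-0.001],"twist":[0,0,0]}]'
```

```text
t: 37.5
tool_pos: [0.6568, 0.116, 0.1532]
tool_rot: [2.314, 2.123, 0.002]
contact_force: [0.4, 0.3, 0.5]
opening: 0.0854
grip_force: 0.0
t: 38.12
tool_pos: [0.6563, 0.1162, 0.1533]
tool_rot: [2.315, 2.124, 0.001]
contact_force: [-3.9, -0.2, 5.7]
opening: 0.0445
grip_force: 40.8
t: 39.25
tool_pos: [0.6753, 0.1303, 0.1535]
tool_rot: [-2.315, -2.124, 0.001]
contact_force: [-1.8, 0.1, 0.8]
opening: 0.045
grip_force: 41.8
```

```bash
python3 -m crank '[{"offset":[0,0,0],"twist":[0,0,0]},{"offset":[0,0,0],"twist":[0,0,0]},{"offset":[0,0,0],"twist":[0,0,0]},{"offset":[0,0,-0.02],"twist":[0,0,0]},{"offset":[0,0,-0.06],"twist":[0,0,0]},{"offset":[0,0,-0.1],"twist":[0,0,0]},{"offset":[0,0,-0.1],"twist":[0,0,0]}]' 1; python3 -c "
from h import *
plan([.555,.139,.25],-4.9)"
```

```text
t: 40.12
tool_pos: [0.6782, 0.1307, 0.2611]
tool_rot: [2.309, 2.119, 0.014]
contact_force: [0.7, -0.4, -0.3]
opening: 0.0851
grip_force: 0.0
off [-0.0023 -0.1236  0.0097] tw [ 0.4 -0.6 90. ] from [0.6782 0.1307 0.2611]
```

```bash
python3 -m crank '[{"offset":[0,-0.01,0],"twist":[0,0,8]},{"offset":[0,-0.03,0],"twist":[0,0,18]},{"offset":[0,-0.05,0],"twist":[0,0,28]},{"offset":[0,-0.07,0],"twist":[0,0,38]},{"offset":[0,-0.09,0],"twist":[0,0,48]},{"offset":[0,-0.11,0],"twist":[0,0,58]},{"offset":[-0.001,-0.12,0],"twist":[0,0,68]},{"offset":[-0.002,-0.121,0],"twist":[0,0,78]},{"offset":[-0.002,-0.121,0],"twist":[0,0,88]},{"offset":[-0.002,-0.121,0],"twist":[0,0,90]},{"offset":[-0.002,-0.121,0],"twist":[0,0,90]},{"offset":[-0.002,-0.121,0],"twist":[0,0,90]}]'; python3 -c "
from h import *
save('wrist','pics/w4.png')
plan([.5548,.139,.098],-4.9)"
```

```text
t: 41.62
tool_pos: [0.5548, 0.1388, 0.2532]
tool_rot: [3.139, -0.133, -0.0]
contact_force: [0.2, 0.5, 0.3]
opening: 0.0855
grip_force: 0.0
off [-0.     -0.0002  0.1552] tw [0. 0. 0.] from [0.5548 0.1388 0.2532]
```

View pics/w4.png

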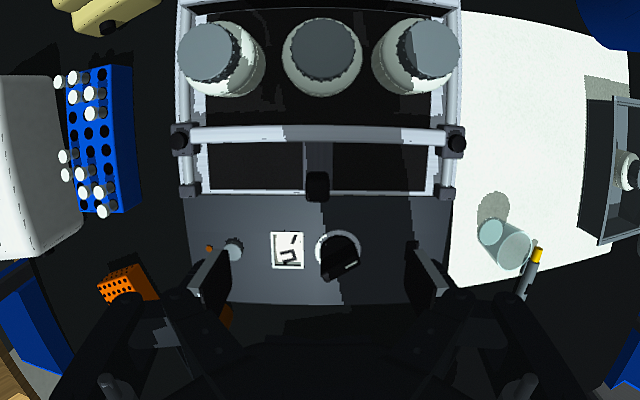

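Row of three upright bottles at (215,55), (322,50), (425,50); handle (318,187); the empty one is in the tub (~628,172). Clamp next.

```bash
python3 -m crank '[{"offset":[0,-0.0005,0.05],"twist":[0,0,0]},{"offset":[0,-0.0005,0.1],"twist":[0,0,0]},{"offset":[0,-0.0005,0.135],"twist":[0,0,0]},{"offset":[0,-0.0005,0.15],"twist":[0,0,0]},{"offset":[0,-0.0005,0.155],"twist":[0,0,0]},{"offset":[0,-0.0005,0.155],"twist":[0,0,0]}]' && python3 -m crank '[{"offset":[0,0,0],"twist":[0,0,0]},{"offset":[0,0,0],"twist":[0,0,0]},{"offset":[0,0,0],"twist":[0,0,0]},{"offset":[0,0,0],"twist":[0,0,0]},{"offset":[0,0,0],"twist":[0,0,0]}]' 0 50 && python3 -m crank '[{"offset":[0.003,0,0],"twist":[0,0,0]},{"offset":[0.007,0,0],"twist":[0,0,0]},{"offset":[0.011,0,0],"twist":[0,0,0]},{"offset":[0.015,0,0],"twist":[0,0,0]},{"offset":[0.019,0,0],"twist":[0,0,0]},{"offset":[0.023,0,0],"twist":[0,0,0]},{"offset":[0.027,0,0],"twist":[0,0,0]},{"offset":[0.03,0,0],"twist":[0,0,0]},{"offset":[0.033,0,0],"twist":[0,0,0]},{"offset":[0.036,0,0],"twist":[0,0,0]},{"offset":[0.039,0,0],"twist":[0,0,0]},{"offset":[0.042,0,0],"twist":[0,0,0]},{"offset":[0.044,0,0],"twist":[0,0,0]},{"offset":[0.046,0,0],"twist":[0,0,0]},{"offset":[0.048,0,0],"twist":[0,0,0]},{"offset":[0.048,0,0],"twist":[0,0,0]}]'
```

```text
t: 42.42
tool_pos: [0.5559, 0.1394, 0.0997]
tool_rot: [-3.138, 0.135, -0.003]
contact_force: [0.1, 0.5, -0.1]
opening: 0.0856
grip_force: 0.0
t: 43.05
tool_pos: [0.5551, 0.1393, 0.0988]
tool_rot: [3.139, -0.136, 0.001]
contact_force: [-0.1, -1.4, 2.4]
opening: 0.021
grip_force: 51.1
t: 45.05
tool_pos: [0.6015, 0.1349, 0.0988]
tool_rot: [3.138, -0.135, -0.006]
contact_force: [-9.6, -3.5, 9.0]
opening: 0.0216
grip_force: 52.0
```

```bash
python3 -m crank '[{"offset":[0.0015,0,0],"twist":[0,0,0]},{"offset":[0.003,0,0],"twist":[0,0,0]},{"offset":[0.0045,0,0],"twist":[0,0,0]},{"offset":[0.006,0,0],"twist":[0,0,0]}]';  python3 -m crank '[{"offset":[0.001,0,0],"twist":[0,0,0]},{"offset":[0.002,0,0],"twist":[0,0,0]},{"offset":[0.003,0,0],"twist":[0,0,0]}]'
```

```text
t: 45.55
tool_pos: [0.6071, 0.1344, 0.0988]
tool_rot: [3.138, -0.135, -0.007]
contact_force: [-10.6, -2.7, 9.1]
opening: 0.0216
grip_force: 52.1
t: 45.92
tool_pos: [0.6088, 0.1342, 0.0988]
tool_rot: [3.137, -0.135, -0.013]
contact_force: [-17.6, -2.0, 15.2]
opening: 0.0215
grip_force: 52.6
```

```bash
python3 -m crank '[{"offset":[0.001,0,0],"twist":[0,0,0]},{"offset":[0.002,0,0],"twist":[0,0,0]},{"offset":[0.002,0,0],"twist":[0,0,0]},{"offset":[0.002,0,0],"twist":[0,0,0]}]'
```

```text
t: 46.42
tool_pos: [0.6088, 0.1342, 0.0987]
tool_rot: [3.137, -0.135, -0.022]
contact_force: [-23.6, -2.7, 18.0]
opening: 0.0212
grip_force: 53.3
```

Stopped. Ease off, release, and look at the knob.

```bash
python3 -m crank '[{"offset":[-0.003,0,0],"twist":[0,0,0]},{"offset":[-0.003,0,0],"twist":[0,0,0]}]'; python3 -m crank '[{"offset":[0,0,0],"twist":[0,0,0]},{"offset":[0,0,0],"twist":[0,0,0]},{"offset":[0,0,0],"twist":[0,0,0]},{"offset":[0,0,-0.03],"twist":[0,0,0]},{"offset":[0,0,-0.08],"twist":[0,0,0]},{"offset":[-0.03,0,-0.13],"twist":[0,0,0]},{"offset":[-0.08,0,-0.15],"twist":[0,0,0]},{"offset":[-0.11,0,-0.15],"twist":[0,0,0]},{"offset":[-0.11,0,-0.15],"twist":[0,0,0]},{"offset":[-0.11,0,-0.15],"twist":[0,0,0]}]' 1
python3 -c "
from h import *
save('wrist','pics/w5.png',s=1.25)
for q in ['timer_knob','window']: print(q,[(round(d['confidence'],2),np.round(d['rect'],1)) for d in cut_out(q,'wrist')])
print(tool()[0],wpix([.466,.12,.1]))"
```

```text
t: 46.68
tool_pos: [0.6089, 0.1342, 0.0988]
tool_rot: [3.138, -0.135, -0.008]
contact_force: [-10.7, -1.9, 10.5]
opening: 0.0208
grip_force: 52.2
t: 47.92
tool_pos: [0.5015, 0.1439, 0.2481]
tool_rot: [3.139, -0.135, 0.0]
contact_force: [0.2, -0.1, 0.2]
opening: 0.085
grip_force: 0.0
timer_knob [(0.82, array([319.6, 213.6,  93.2,  47.8]))]
window [(0.66, array([318.4, 136.7, 305.5, 271.1]))]
[0.50168159 0.14377902 0.24783958] (np.float64(342.884532468413), np.float64(217.18721993272112))
```

View pics/w5.png

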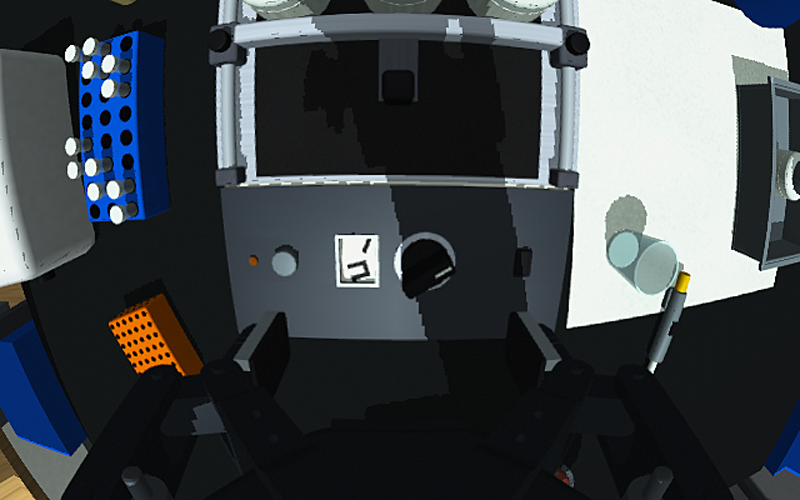

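```bash
python3 - <<'E'
from h import *
f=lambda u,v,z:wray(u/1.25,v/1.25,z)
w=f(357,261,.066);print("win",w,"knob",w[:2]-.06*np.array([.0854,.9963]))
for z in(.066,.077): print("ring",f(424.5,264,z))
a,b=f(404,293,.113),f(455,267,.113);print("bar",a,b,(a+b)/2,np.linalg.norm(a-b))
im=cv2.imread("pics/w5.png")[220:310,320:470]; cv2.imwrite("pics/w5c.png",cv2.resize(im,None,fx=5,fy=5,interpolation=cv2.INTER_CUBIC))
E
```

```text
win [0.46863279 0.18059589 0.066     ] knob [0.46350879 0.12081789]
ring [0.46072107 0.12132964 0.066     ]
ring [0.46456322 0.12182924 0.077     ]
bar [0.45473728 0.14083065 0.113     ] [0.4726328  0.10031344 0.113     ] [0.46368504 0.12057204 0.113     ] 0.04429327684677762
```

View pics/w5c.png

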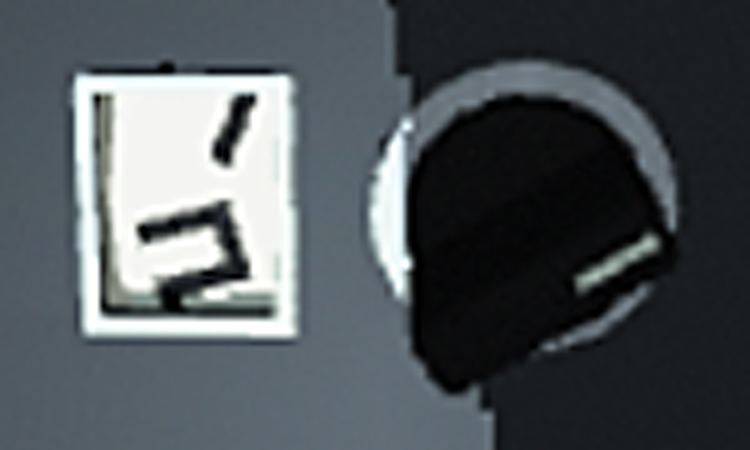

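```bash
python3 -c "
from h import *
plan([.464,.1208,.20],113.8);print(get_obs()['q'])"
```

```text
off [-0.0355  0.0261  0.0479] tw [  -0.     0.  -118.7] from [0.5017 0.1438 0.2478]
[ 1.36472274e-01 -2.05809938e-01  1.82991503e+00 -3.98353297e-05
  1.51826474e+00  1.79350270e+00]
```

```bash
python3 -m crank '[{"offset":[-0.01,0.01,0.01],"twist":[0,0,-10]},{"offset":[-0.02,0.02,0.03],"twist":[0,0,-20]},{"offset":[-0.0355,0.026,0.048],"twist":[0,0,-30]},{"offset":[-0.0355,0.026,0.048],"twist":[0,0,-40]},{"offset":[-0.0355,0.026,0.048],"twist":[0,0,-50]},{"offset":[-0.0355,0.026,0.048],"twist":[0,0,-60]},{"offset":[-0.0355,0.026,0.048],"twist":[0,0,-70]},{"offset":[-0.0355,0.026,0.048],"twist":[0,0,-80]},{"offset":[-0.0355,0.026,0.048],"twist":[0,0,-90]},{"offset":[-0.0355,0.026,0.048],"twist":[0,0,-100]},{"offset":[-0.0355,0.026,0.048],"twist":[0,0,-110]},{"offset":[-0.0355,0.026,0.048],"twist":[0,0,-118.7]},{"offset":[-0.0355,0.026,0.09],"twist":[0,0,-118.7]},{"offset":[-0.0355,0.026,0.13],"twist":[0,0,-118.7]},{"offset":[-0.0355,0.026,0.155],"twist":[0,0,-118.7]},{"offset":[-0.0355,0.026,0.164],"twist":[0,0,-118.7]},{"offset":[-0.0355,0.026,0.164],"twist":[0,0,-118.7]}]'; python3 -c "
from h import *
plan([.464,.1208,.084],113.8);print(get_obs()['q'])"
```

```text
t: 50.2
tool_pos: [0.4637, 0.121, 0.0841]
tool_rot: [-1.716, -2.631, 0.001]
contact_force: [-0.7, 0.4, 0.8]
opening: 0.0854
grip_force: 0.0
off [-0.0003  0.0002  0.0001] tw [-0. -0. -0.] from [0.4637 0.121  0.0841]
[ 9.97990398e-02 -1.61438428e-01  2.07522886e+00  3.47753696e-05
  1.22867619e+00 -3.15027971e-01]
```

```bash
python3 -m crank '[{"offset":[0,0,0],"twist":[0,0,0]},{"offset":[0,0,0],"twist":[0,0,0]},{"offset":[0,0,0],"twist":[0,0,0]},{"offset":[0,0,0],"twist":[0,0,0]},{"offset":[0,0,0],"twist":[0,0,0]},{"offset":[0,0,0],"twist":[0,0,0]}]' 0 40; python3 -c "
from h import *
t,r=tool(); x=r.as_matrix()[:,0]; print(np.degrees(np.arctan2(x[1],x[0])),get_obs()['wrist_torque'],get_obs()['q'][5])"
```

```text
t: 50.95
tool_pos: [0.4645, 0.1211, 0.085]
tool_rot: [1.715, 2.63, 0.002]
contact_force: [4.4, 0.3, 0.3]
opening: 0.0132
grip_force: 44.9
113.77540341283532 [-0.04295337 -0.56220507 -0.0101188 ] -0.31500580970554776
```

```bash
python3 -m crank '[{"offset":[0,0,0],"twist":[0,0,5]},{"offset":[0,0,0],"twist":[0,0,14]},{"offset":[0,0,0],"twist":[0,0,23]},{"offset":[0,0,0],"twist":[0,0,32]},{"offset":[0,0,0],"twist":[0,0,41]},{"offset":[0,0,0],"twist":[0,0,50]},{"offset":[0,0,0],"twist":[0,0,59]},{"offset":[0,0,0],"twist":[0,0,68]},{"offset":[0,0,0],"twist":[0,0,77]},{"offset":[0,0,0],"twist":[0,0,86]},{"offset":[0,0,0],"twist":[0,0,95]},{"offset":[0,0,0],"twist":[0,0,100]},{"offset":[0,0,0],"twist":[0,0,100]}]'
```

```text
t: 52.58
tool_pos: [0.4621, 0.1223, 0.0849]
tool_rot: [-3.116, -0.376, 0.006]
contact_force: [-6.3, 3.7, 7.9]
opening: 0.0128
grip_force: 45.9
```

```bash
python3 -m crank '[{"offset":[0,0,0],"twist":[0,0,5]},{"offset":[0,0,0],"twist":[0,0,14]},{"offset":[0,0,0],"twist":[0,0,23]},{"offset":[0,0,0],"twist":[0,0,32]},{"offset":[0,0,0],"twist":[0,0,41]},{"offset":[0,0,0],"twist":[0,0,50]},{"offset":[0,0,0],"twist":[0,0,59]},{"offset":[0,0,0],"twist":[0,0,68]},{"offset":[0,0,0],"twist":[0,0,77]},{"offset":[0,0,0],"twist":[0,0,86]},{"offset":[0,0,0],"twist":[0,0,90.5]},{"offset":[0,0,0],"twist":[0,0,90.5]},{"offset":[0,0,0],"twist":[0,0,90.5]}]'; python3 -c "
from h import *
t,r=tool(); x=r.as_matrix()[:,0]; print(np.degrees(np.arctan2(x[1],x[0])),get_obs()['wrist_torque'],get_obs()['q'][5])"
```

```text
t: 54.2
tool_pos: [0.4634, 0.1244, 0.085]
tool_rot: [-2.459, 1.946, 0.007]
contact_force: [0.9, 13.4, 1.8]
opening: 0.013
grip_force: 45.1
-76.72745283496101 [ 1.65707744 -0.20205033 -0.00468424] 3.0099015735102794
```

```bash
python3 -m crank '[{"offset":[0,0,0],"twist":[0,0,0]},{"offset":[0,0,0],"twist":[0,0,0]},{"offset":[0,0,0],"twist":[0,0,0]},{"offset":[0,0,-0.03],"twist":[0,0,0]},{"offset":[0,0,-0.08],"twist":[0,0,0]},{"offset":[0,0,-0.13],"twist":[0,0,0]},{"offset":[0,0,-0.16],"twist":[0,0,0]},{"offset":[0,0,-0.16],"twist":[0,0,0]},{"offset":[0,0,-0.16],"twist":[0,0,0]}]' 1
python3 -c "
from h import *
u,v=wpix([.4665,.15,.08]);u,v=int(u),int(v);print(u,v)
im=get_image('wrist')[:,:,::-1]
M=im[max(v-60,0):v+60,max(u-80,0):u+80]
cv2.imwrite('pics/w6.png',cv2.rotate(cv2.resize(M,None,fx=4,fy=4,interpolation=cv2.INTER_CUBIC),cv2.ROTATE_90_CLOCKWISE))"
```

```text
t: 55.32
tool_pos: [0.4628, 0.1209, 0.2427]
tool_rot: [2.462, -1.949, -0.003]
contact_force: [-0.1, 0.1, 0.2]
opening: 0.0855
grip_force: 0.0
305 206
```

View pics/w6.png

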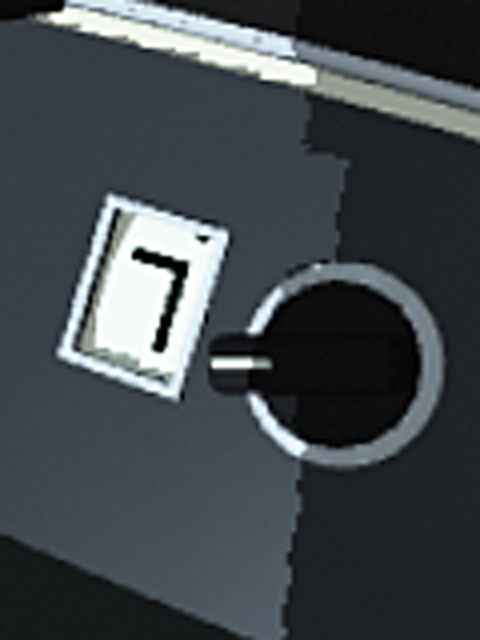

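The 7 stands upright and centred in the window. Last check of bottles and tub from above.

```bash
python3 -c "
from h import *
save('top','pics/t3.png',(140,520,110,310),2.1); print(tool()[0])"
```

```text
[0.46241759 0.12091058 0.24190866]
```

View pics/t3.png

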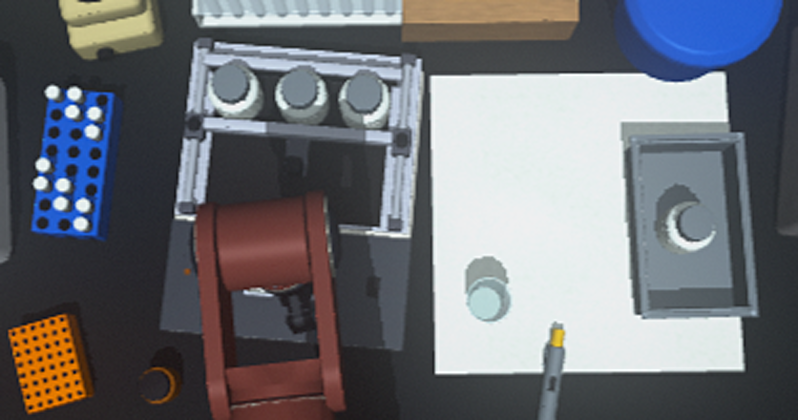

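Three bottles are clamped against the rail (caps at (235,80), (302,85), (365,92)). The empty one stands in the tub at (690,225), and the beaker and rack are where they were.

```bash
python3 -c "
from station import *
print(finish_job())"
```

```text
the job is handed in; nothing more can be done
None
```

I handed the job in at about 55 s, with no verdict returned: three full bottles are clamped against the rear rail, the one empty bottle is in the tub, the timer shows 7, and the beaker and tube rack are undisturbed.

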